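# Load the ultrasonic cleaner and set its power

### The arm

A 6-joint arm with a two-finger parallel gripper is mounted at the origin on the work surface. World frame = base frame: x ahead of the robot, y to its left, z up, the work surface at z = 0. Lengths are in mm, angles in rad, forces in N, time in s.
With the tool pointing down it reaches from about 300 to 850 mm from the base axis. Payload 5.4 kg.
Tool frame: the origin (TCP) lies midway between the tips of the shut fingers; the grasp point (between the pads) lies 19 mm behind it; z points along the fingers, x is the direction in which the jaws open and shut, and the axes are right-handed (so a half turn about z gives the same grasp; the last joint's range is limited). The gripper opens to 85 mm and grips with 20 to 120 N. Pads are 22 mm wide; open, the fingers measure 114 mm over their backs; the gripper's body (76 mm by 85 mm) begins 54 mm behind the grasp point. The pads swing forward as they close: fully open they stand 13 mm farther back than shut.
Start: joints at [0.899, 0.158, 1.597, -0, 1.386, -0.21], TCP at [256.204, 514.748, 231.299] pointing down, gripper open.
Joint ranges: [-2.91, 2.91], [-0.94, 2.29], [0.18, 2.7], [-1.29, 4.43], [0.17, 2.64], [-3, 3]. Speed limits (rad/s): [2.57, 2.57, 3.14, 3.14, 3.14, 3.14].

### API

Orientations are given as a 3x3 rotation matrix whose columns are the frame's x, y, z axes.
In Python, from station import r, eyes, workorder gives the robot as it stands.
- The arm moves only by the tool carry_out, never from a script. Its arguments are lists of equal length, an entry for each row: "travel": the shift along the world's x, y, z in m, a list of three; "dr": the turn, a rotation vector about the world's x, y, z in rad, a list of three. A call has 1 to 10 rows; each row is the pose to reach, as a shift and turn from the pose commanded when the call began; what a row does not reach only later rows make up. A row lasts 1/10 s, in which the tool goes at most 50 mm and 8.59 degrees, less where a joint would pass 70% of its speed; a pose out of reach is approached as far as the arm can. A call with a gripper value outside its range is refused whole. "hand" is the opening, from 0 (shut) to 1 (fully open), set as the call begins (left out, the last holds). The fingers move at their own pace and stop on an object; "grip_force" is the grip in N (left out, the last holds). Time passes only in rows, so rows that repeat a pose let the fingers close. It gives the time, the measured TCP pose, the force and the opening at its end, in the units of the state.
- r.get_state(): the state, without advancing time (a new reading comes with each control period).
- eyes.grab_frame(name): name is "scene" or "top" or "wrist"; returns the picture (420x560x3 uint8, red, green, blue); there is no depth.
- eyes.camera_model(name): a dict with "vfov" (degrees; the focal length in pixels is half the picture's height over the tangent of half this angle, whatever the lens; pixels are square), "cx", "cy" (the principal point, pixels), "R" (3x3) and "t" (3): a world point X has camera coordinates R X + t; the wrist camera has in their place "mount" (4x4, takes a point from camera to tool coordinates, whose origin is the TCP and whose axes are the tool frame's). Camera axes: x right, y down, z forward; pixel columns grow to the right and rows downward; lengths in mm; the calibration is good to about 2 mm. A picture is of the moment at which its call begins: read the wrist's pose just before it. camera_model takes no time and is no camera call.
- workorder.job_done(): hands the job in, once; it reports no verdict.
The state is a dict: "clock": time; "joint_positions": joint angles; "joint_vel": joint speeds; "tau": joint torques, N m; "ee_pos": TCP position; "tool_rot": TCP orientation; "wrist_force": force on the tool from outside, world axes, zero at the start; "ft_torque": the same for the moment, N m; "width": finger opening in mm.
Only numpy, scipy, OpenCV 4.12 (cv2) and the standard library are available. Lean on these libraries where they do the work, as an engineer would, in place of code of your own. Each camera call takes 0.05 s, during which the arm holds its last target.

### The job

First switch the cleaner off by swinging its power lever all the way over to the left as the robot sees it. Then, with it still off, get all the used black instrument bodies down into the tank - carry the tray over by its bar and tip it to slide its load in, and pick up the ones lying on the trolley - and put the empty tray back level on its rubber mat. Last, set the lever in line with the brass pointer, leaving the two bottles where they stand.

Things in the scene. Friction and masses are not known exactly. Their poses are not given: they have to be found in the camera images.
- cleaner: ultrasonic cleaner, fixed: an open steel tank, outside 240 x 240 mm, rim 110 mm high, walls 12 mm, inner floor 17 mm above the table, inside 216 x 216 mm; on its -x side a grey control box 70 (x) x 220 (y) mm, 60 mm high, with the power lever on top; origin at table height under the tank's middle, z up
- power_lever (a joint): the cleaner's power lever, hinged about the cleaner's x axis at cleaner (-150, 0, 60) mm; 0 = off, leaning 0.7 rad to the cleaner's +y side (the left as seen from the robot), 0.7 rad = upright, 1.4 rad = leaning 0.7 rad to -y (full power); it stays where it is left and takes about 3 N at the knob
- lever_tip (a point): centre of the lever's black knob, a cylinder 26 mm in diameter and 36 mm long along the cleaner's x, 90 mm from the hinge; its z axis points along the lever, away from the hinge
- set_pointer (a joint): the small brass pointer on the same hinge line as the lever, 28 mm nearer the robot side (-x); same angle scale as power_lever; it shows the wanted power; not to be moved
- pointer_tip (a point): tip of the brass pointer, 45 mm from the hinge line; its z axis points along the pointer, away from the hinge
- mat: thin black rubber mat, fixed, 270 (x) x 200 (y) x 3 mm; origin under its middle
- tray: loose aluminium carrying tray, 200 (x) x 130 (y) mm, floor 4 mm thick, rims 26 mm high on three sides, open at its -x end; it is carried by a grey bar across its middle; origin under the middle of its floor, z up; 0.25 kg empty
- tray_bar (a point): middle of the tray's carrying bar, 105 mm above the tray's underside; the bar runs along the tray's y, 130 mm long between two end posts, 14 mm wide (x) and 16 mm high; clear space below it
- part0: black plastic instrument body, a block 58 x 30 x 30 mm with a steel stub 20 mm in diameter and 18 mm long on one end (76 mm overall along x); origin at the middle of its 76 mm length, on its long centre line (15 mm above what it lies on), x points to the stub, the block's middle is at x = -9 mm; starts on the tray; may be absent
- part1: black plastic instrument body, a block 58 x 30 x 30 mm with a steel stub 20 mm in diameter and 18 mm long on one end (76 mm overall along x); origin at the middle of its 76 mm length, on its long centre line (15 mm above what it lies on), x points to the stub, the block's middle is at x = -9 mm; starts on the tray; may be absent
- part2: black plastic instrument body, a block 58 x 30 x 30 mm with a steel stub 20 mm in diameter and 18 mm long on one end (76 mm overall along x); origin at the middle of its 76 mm length, on its long centre line (15 mm above what it lies on), x points to the stub, the block's middle is at x = -9 mm; starts on the tray; may be absent
- part3: black plastic instrument body, a block 58 x 30 x 30 mm with a steel stub 20 mm in diameter and 18 mm long on one end (76 mm overall along x); origin at the middle of its 76 mm length, on its long centre line (15 mm above what it lies on), x points to the stub, the block's middle is at x = -9 mm; starts on the tray; may be absent
- part4: black plastic instrument body, a block 58 x 30 x 30 mm with a steel stub 20 mm in diameter and 18 mm long on one end (76 mm overall along x); origin at the middle of its 76 mm length, on its long centre line (15 mm above what it lies on), x points to the stub, the block's middle is at x = -9 mm; starts on the trolley top; may be absent
- part5: black plastic instrument body, a block 58 x 30 x 30 mm with a steel stub 20 mm in diameter and 18 mm long on one end (76 mm overall along x); origin at the middle of its 76 mm length, on its long centre line (15 mm above what it lies on), x points to the stub, the block's middle is at x = -9 mm; starts on the trolley top; may be absent
- part6: black plastic instrument body, a block 58 x 30 x 30 mm with a steel stub 20 mm in diameter and 18 mm long on one end (76 mm overall along x); origin at the middle of its 76 mm length, on its long centre line (15 mm above what it lies on), x points to the stub, the block's middle is at x = -9 mm; starts on the trolley top; may be absent
- part7: black plastic instrument body, a block 58 x 30 x 30 mm with a steel stub 20 mm in diameter and 18 mm long on one end (76 mm overall along x); origin at the middle of its 76 mm length, on its long centre line (15 mm above what it lies on), x points to the stub, the block's middle is at x = -9 mm; starts on the trolley top; may be absent
- white_bottle: bystander: white bottle, 76 mm in diameter, 170 mm high; origin under its middle
- brown_bottle: bystander: small brown bottle, 48 mm in diameter, 100 mm high; origin under its middle

How it is judged (in metres and radians):
On the way, in this order (a step that is already met when the one before it is completed fails the run):
1. the lever is swung fully to the left (off), before any piece is loaded (value of joint power_lever below 0.1 rad and horizontal distance between each of part0, part1, part2, part3, part4, part5, part6, part7 and cleaner above 0.13 m), for 0.2 s.
2. with the lever off, the tray is lifted and tipped over the tank (value of joint power_lever below 0.1 rad and angle between tray's own z axis and vertical above 0.5 rad and height (world z) of tray_bar above 0.15 m and x of tray_bar in the frame of cleaner between -0.2 and 0.2 m and y of tray_bar in the frame of cleaner between -0.2 and 0.2 m), for 0.1 s.
3. with the lever still off, every piece is in the tank and the tray is back on its mat (value of joint power_lever below 0.1 rad and x of part0 in the frame of cleaner between -0.108 and 0.108 m and y of part0 in the frame of cleaner between -0.108 and 0.108 m and z of part0 in the frame of cleaner between 0.005 and 0.105 m and x of part1 in the frame of cleaner between -0.108 and 0.108 m and y of part1 in the frame of cleaner between -0.108 and 0.108 m and z of part1 in the frame of cleaner between 0.005 and 0.105 m and x of part2 in the frame of cleaner between -0.108 and 0.108 m and y of part2 in the frame of cleaner between -0.108 and 0.108 m and z of part2 in the frame of cleaner between 0.005 and 0.105 m and x of part3 in the frame of cleaner between -0.108 and 0.108 m and y of part3 in the frame of cleaner between -0.108 and 0.108 m and z of part3 in the frame of cleaner between 0.005 and 0.105 m and x of part4 in the frame of cleaner between -0.108 and 0.108 m and y of part4 in the frame of cleaner between -0.108 and 0.108 m and z of part4 in the frame of cleaner between 0.005 and 0.105 m and x of part5 in the frame of cleaner between -0.108 and 0.108 m and y of part5 in the frame of cleaner between -0.108 and 0.108 m and z of part5 in the frame of cleaner between 0.005 and 0.105 m and x of part6 in the frame of cleaner between -0.108 and 0.108 m and y of part6 in the frame of cleaner between -0.108 and 0.108 m and z of part6 in the frame of cleaner between 0.005 and 0.105 m and x of part7 in the frame of cleaner between -0.108 and 0.108 m and y of part7 in the frame of cleaner between -0.108 and 0.108 m and z of part7 in the frame of cleaner between 0.005 and 0.105 m and x of tray in the frame of mat between -0.045 and 0.045 m and y of tray in the frame of mat between -0.045 and 0.045 m and z of tray in the frame of mat between -0.003 and 0.01 m and angle between tray's own z axis and vertical below 0.1 rad and linear speed of tray below 0.02 m/s and contact force between tray and the fingers below 0.1 N), for 0.3 s.
At the end, for the whole second after the job is handed in: every piece present lies inside the tank, below its rim; the tray stands level on its mat (its middle within 45 mm of the mat's middle along each side), released and at rest; the lever is within 0.1 rad of the brass pointer and still (angle between the z axis of lever_tip and the z axis of pointer_tip, either way round below 0.1 rad and velocity of joint power_lever between -0.05 and 0.05 rad/s and x of part0 in the frame of cleaner between -0.108 and 0.108 m and y of part0 in the frame of cleaner between -0.108 and 0.108 m and z of part0 in the frame of cleaner between 0.005 and 0.105 m and x of part1 in the frame of cleaner between -0.108 and 0.108 m and y of part1 in the frame of cleaner between -0.108 and 0.108 m and z of part1 in the frame of cleaner between 0.005 and 0.105 m and x of part2 in the frame of cleaner between -0.108 and 0.108 m and y of part2 in the frame of cleaner between -0.108 and 0.108 m and z of part2 in the frame of cleaner between 0.005 and 0.105 m and x of part3 in the frame of cleaner between -0.108 and 0.108 m and y of part3 in the frame of cleaner between -0.108 and 0.108 m and z of part3 in the frame of cleaner between 0.005 and 0.105 m and x of part4 in the frame of cleaner between -0.108 and 0.108 m and y of part4 in the frame of cleaner between -0.108 and 0.108 m and z of part4 in the frame of cleaner between 0.005 and 0.105 m and x of part5 in the frame of cleaner between -0.108 and 0.108 m and y of part5 in the frame of cleaner between -0.108 and 0.108 m and z of part5 in the frame of cleaner between 0.005 and 0.105 m and x of part6 in the frame of cleaner between -0.108 and 0.108 m and y of part6 in the frame of cleaner between -0.108 and 0.108 m and z of part6 in the frame of cleaner between 0.005 and 0.105 m and x of part7 in the frame of cleaner between -0.108 and 0.108 m and y of part7 in the frame of cleaner between -0.108 and 0.108 m and z of part7 in the frame of cleaner between 0.005 and 0.105 m and x of tray in the frame of mat between -0.045 and 0.045 m and y of tray in the frame of mat between -0.045 and 0.045 m and z of tray in the frame of mat between -0.003 and 0.01 m and angle between tray's own z axis and vertical below 0.1 rad and linear speed of tray below 0.02 m/s and contact force between tray and the fingers below 0.1 N); the robot touches nothing.
It fails at once if a bottle was moved by more than 40 mm or tipped (distance of any of white_bottle, brown_bottle from where it was at the start of the episode above 0.04 m or angle between any of white_bottle, brown_bottle's own z axis and vertical above 0.5 rad).
Of part0, part1, part2, part3 only 2 to 4 are there at a start; the rules pass over those that are not, and their reading is None.
Of part4, part5, part6, part7 only 3 to 4 are there at a start; the rules pass over those that are not, and their reading is None.
At some moment in a run one of part0, part1, part2, part3, part4, part5, part6, part7 may be knocked a few centimetres aside while the robot is not near it.
It also fails if it takes over 208 s, if anything falls off the work surface, if the arm or the gripper's body presses on something with over 40 N, if the wrist force passes 120 N, or if a joint passes its speed limit or range.

## Working session

There is one attempt and no reset: what is moved stays moved. The work goes in short steps, Python scripts to look and compute and a tool call to move; the robot and the scene stay as the last step left them, time stands still between calls to the robot, and variables do not carry over. Pictures are saved under pics/ and viewed, and the job is handed in when it is done.

Besides the shell and the picture viewer there is one more tool, called after ">>>" by a JSON object that holds its "method" and its "body", one argument or row to a line. carry_out: Moves the arm, as the interface text tells. Its arguments: {"type":"object","properties":{"travel":{"type":"array","items":{"type":"array","items":{"type":"number"}}},"dr":{"type":"array","items":{"type":"array","items":{"type":"number"}}},"hand":{"type":"number"},"grip_force":{"type":"number"}},"required":["travel","dr"]}

```bash
ls; mkdir -p pics; python3 - <<'E'
from station import r, eyes, workorder
import cv2
s=r.get_state(); print(s)
for n in ("scene","top","wrist"):
    f=eyes.grab_frame(n); cv2.imwrite(f"pics/{n}0.png",f[:,:,::-1]); print(n,eyes.camera_model(n))
E
```

```text
pics
{'clock': 0.0, 'joint_positions': array([ 8.98919870e-01,  1.59098567e-01,  1.59826366e+00, -2.89762967e-05,
        1.38618866e+00, -2.10113094e-01]), 'joint_vel': array([ 0.0005647 , -0.00031142,  0.00121661, -0.00033068, -0.00206336,
        0.00064526]), 'tau': array([ 8.18884218e-04, -3.95988894e+01, -3.31437778e+01, -7.96212930e-05,
        8.23248702e-03, -1.74331853e-05]), 'ee_pos': array([255.82073621, 514.27063409, 230.27334281]), 'tool_rot': array([[ 4.45521545e-01,  8.95270418e-01, -1.19661715e-03],
       [ 8.95269156e-01, -4.45522990e-01, -1.55034708e-03],
       [-1.92110033e-03, -3.80581402e-04, -9.99998082e-01]]), 'wrist_force': array([ 0.17571632,  0.08763287, -0.66768354]), 'ft_torque': array([-0.03998925,  0.03011902, -0.03242131]), 'width': 85.37370239290087}
scene {'vfov': 44.07288131957, 'cx': 277.20970100826656, 'cy': 210.02138032602105, 'R': array([[ 0.74633869,  0.66556296, -0.00212237],
       [ 0.41690347, -0.46998172, -0.77801587],
       [-0.51881602,  0.57977852, -0.62824104]]), 't': array([-446.58854029, -158.2139598 , 1653.34550359])}
top {'vfov': 50.155430182140655, 'cx': 281.15212043022564, 'cy': 216.06252304370392, 'R': array([[-0.00569515, -0.99975991, -0.02115848],
       [-0.98983017,  0.00864362, -0.14199127],
       [ 0.14214007,  0.02013464, -0.98964175]]), 't': array([  15.83603998,  591.69799668, 1081.48460596])}
wrist {'vfov': 63.35386438364376, 'cx': 276.2613059122282, 'cy': 215.08188180186372, 'mount': array([[ 9.99999828e-01,  5.85514795e-04,  4.46863421e-05,
        -4.07840052e-01],
       [-5.69519705e-04,  9.48507163e-01,  3.16755168e-01,
        -8.05692224e+01],
       [ 1.43079522e-04, -3.16755139e-01,  9.48507333e-01,
        -1.42404856e+02],
       [ 0.00000000e+00,  0.00000000e+00,  0.00000000e+00,
         1.00000000e+00]])}
```

View pics/scene0.png

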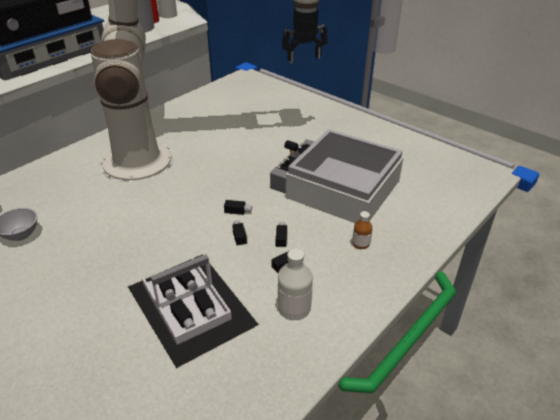

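View pics/top0.png

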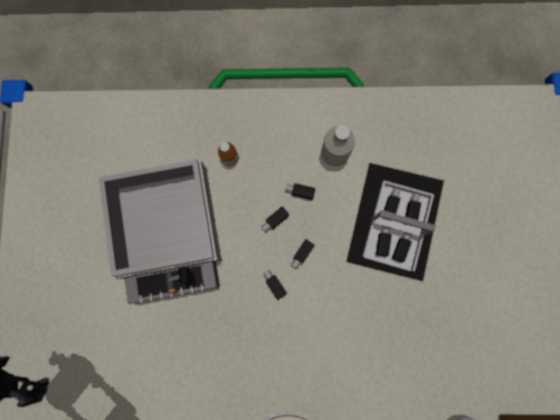

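View pics/wrist0.png

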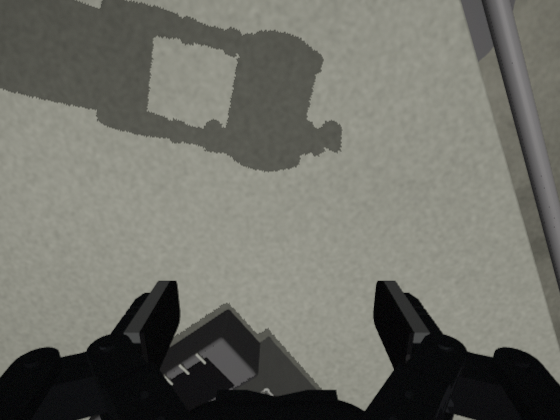

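```bash
cat > h.py <<'E'
import numpy as np, cv2
from station import r, eyes, workorder
def cam(name, st=None):
    m=eyes.camera_model(name)
    f=210/np.tan(np.radians(m['vfov']/2))
    if 'mount' in m:
        T=np.eye(4);T[:3,:3]=st['tool_rot'];T[:3,3]=st['ee_pos']
        C=T@np.array(m['mount']); R=C[:3,:3].T; t=-R@C[:3,3]
    else: R=np.array(m['R']);t=np.array(m['t'])
    return dict(f=f,cx=m['cx'],cy=m['cy'],R=R,t=t)
def proj(c,X):
    X=np.atleast_2d(X)@c['R'].T+c['t']
    return np.c_[c['f']*X[:,0]/X[:,2]+c['cx'],c['f']*X[:,1]/X[:,2]+c['cy']]
def ray(c,uv):
    d=np.array([(uv[0]-c['cx'])/c['f'],(uv[1]-c['cy'])/c['f'],1]); d=c['R'].T@d
    return -c['R'].T@c['t'],d
def onplane(c,uv,z):
    o,d=ray(c,uv); return o+d*(z-o[2])/d[2]
def shot(name,tag):
    st=r.get_state(); f=eyes.grab_frame(name); cv2.imwrite(f'pics/{tag}.png',f[:,:,::-1]); np.save(f'pics/{tag}.npy',f)
    return f,cam(name,st)
def crop(f,x0,y0,x1,y1,k,path):
    cv2.imwrite(path,cv2.resize(f[y0:y1,x0:x1,::-1],None,fx=k,fy=k,interpolation=cv2.INTER_CUBIC))
E
python3 - <<'E'
from h import *
f=cv2.imread('pics/top0.png')[:,:,::-1]
crop(f,90,150,250,310,3.75,'pics/t_a.png')
crop(f,250,100,450,300,3,'pics/t_b.png')
E
```

```text
(no output)
```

View pics/t_a.png

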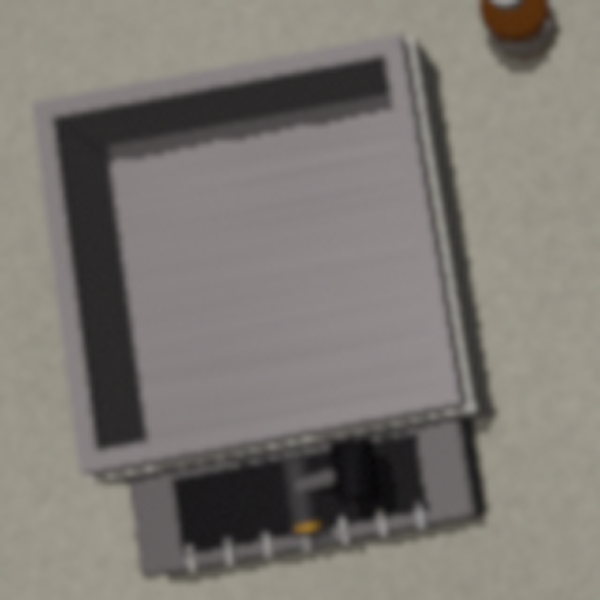

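View pics/t_b.png

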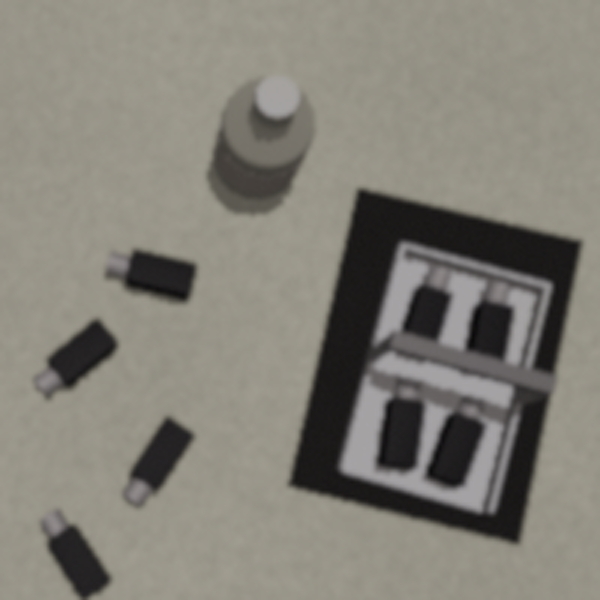

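```bash
cat >> h.py <<'E'
from scipy.optimize import least_squares, minimize
def Tz(p,P):
    c,s=np.cos(p[2]),np.sin(p[2]); P=np.atleast_2d(P).astype(float)
    return np.c_[p[0]+c*P[:,0]-s*P[:,1],p[1]+s*P[:,0]+c*P[:,1],P[:,2]]
def fitc(c,P,uv,p0):
    return least_squares(lambda p:(proj(c,Tz(p,P))-uv).ravel(),p0,x_scale=[100,100,1])
def box(x0,x1,y0,y1,z0,z1): return np.array([[x,y,z] for x in(x0,x1) for y in(y0,y1) for z in(z0,z1)],float)
def sil(c,p,P,shape,k=4):
    m=np.zeros((shape[0]*k,shape[1]*k),np.uint8)
    h=cv2.convexHull(((proj(c,Tz(p,P))+.5)*k-.5).astype(np.float32)); cv2.fillConvexPoly(m,np.round(h).astype(np.int32),255)
    return cv2.resize(m,(shape[1],shape[0]),interpolation=cv2.INTER_AREA)/255.
def fitpart(c,f,uv,z=15,half=25,thr=62):
    """uv approx block centre px; z of centre line. returns pose of part origin"""
    g=f.max(2).astype(float); H,W=g.shape
    m=(g<thr).astype(np.uint8); n,L,S,C=cv2.connectedComponentsWithStats(m)
    ys,xs=np.nonzero(L>0); i=np.argmin((xs-uv[0])**2+(ys-uv[1])**2); l=L[ys[i],xs[i]]
    mk=(L==l).astype(float); ys,xs=np.nonzero(mk)
    # stub: bright greyish; use pca for axis
    w=onplane(c,(xs.mean(),ys.mean()),z)
    d=cv2.minAreaRect(np.c_[xs,ys].astype(np.float32))
    bx=cv2.boxPoints(d); e=[bx[1]-bx[0],bx[2]-bx[1]]; e=max(e,key=np.linalg.norm)
    a=onplane(c,np.array(d[0]),z);b=onplane(c,np.array(d[0])+e,z); th=np.arctan2(*(b-a)[1::-1])
    B=box(-38,20,-15,15,z-15,z+15)
    best=None
    for t in (th,th+np.pi):
        o=w[:2]+9*np.array([np.cos(t),np.sin(t)])
        res=minimize(lambda q:np.abs(sil(c,[q[0],q[1],q[2]/100],B,(H,W))-mk).sum(),[o[0],o[1],t*100],method='Nelder-Mead',options=dict(initial_simplex=np.array([[o[0],o[1],t*100],[o[0]+4,o[1],t*100],[o[0],o[1]+4,t*100],[o[0],o[1],t*100+10]]),maxiter=80))
        p=res.x.copy();p[2]/=100
        s=proj(c,Tz(p,[[29,0,z]]))[0]; v=g[int(round(s[1])),int(round(s[0]))]
        rgb=f[int(round(s[1])),int(round(s[0]))].astype(int)
        print(' ',p.round(3),'err',round(res.fun,1),'area',mk.sum(),'stubpx',rgb)
    return
E
python3 - <<'E'
from h import *
f=cv2.imread('pics/top0.png')[:,:,::-1]; c=cam('top')
uv=np.array([[37,103],[404,38],[472,408],[88,472]])/3.75+[90,150]
P=[[120,120,110],[120,-120,110],[-120,-120,110],[-120,120,110]]
x=fitc(c,P,uv-.37,[500,200,0]); print('cleaner',x.x,x.fun.round(1))
uv=np.array([[292,486],[358,190],[581,241],[520,542]])/3+[250,100]
P=[[-135,100,3],[135,100,3],[135,-100,3],[-135,-100,3]]
y=fitc(c,P,uv-.33,[500,-200,0]); print('mat',y.x,y.fun.round(1))
for u in [(303,192),(277,217),(304,251),(277,287)]:
    print(u);fitpart(c,f,u)
for u,z in [((338,141),0)]: print(onplane(c,(342,133),170),onplane(c,(226.5,148),100))
E
```

```text
cleaner [5.82693259e+02 3.05649857e+02 1.77676946e-01] [ 0.5  0.4  0.9 -0.6 -1.1 -0.9 -0.3  1.1]
mat [ 5.83613966e+02 -2.82305860e+02 -2.46851237e-01] [-0.9  0.6 -0.4 -1.   0.7 -0.6  0.6  0.9]
(303, 192)
  [657.6   -52.907  -1.812] err 62.7 area 253.0 stubpx [154 150 138]
  [661.723 -35.878   1.354] err 62.0 area 253.0 stubpx [136 131 131]
(277, 217)
  [597.206  16.271  -0.833] err 69.7 area 239.0 stubpx [153 150 138]
  [585.992  32.094   2.268] err 69.5 area 239.0 stubpx [141 136 137]
(304, 251)
  [512.911 -48.553  -0.57 ] err 69.9 area 218.0 stubpx [154 150 138]
  [498.911 -39.04    2.563] err 71.8 area 218.0 stubpx [142 136 137]
(277, 287)
  [408.98   23.76   -2.571] err 64.6 area 234.0 stubpx [152 148 136]
  [423.93   31.552   0.597] err 63.9 area 234.0 stubpx [141 135 136]
[ 762.81138345 -130.31150647  170.        ] [752.04478955 142.49617626 100.        ]
```

>>> {"method": "carry_out", "body": {
  "travel": [
    [0.017, -0.042, 0],
    [0.034, -0.083, 0],
    [0.05, -0.125, 0],
    [0.067, -0.166, 0],
    [0.084, -0.208, -0.02],
    [0.1, -0.249, -0.05],
    [0.1, -0.249, -0.06],
    [0.1, -0.249, -0.06]
  ],
  "dr": [
    [0, 0, 0.13],
    [0, 0, 0.26],
    [0, 0, 0.39],
    [0, 0, 0.52],
    [0, 0, 0.64],
    [0, 0, 0.64],
    [0, 0, 0.64],
    [0, 0, 0.64]
  ],
  "hand": 0
}}

```text
clock: 0.95
ee_pos: [355.0, 264.5, 169.2]
tool_rot: [[-0.175, 0.985, -0.004], [0.985, 0.175, -0.001], [-0.0, -0.004, -1.0]]
wrist_force: [-0.5, 0.5, 0.3]
width: 0.1
```

```bash
python3 - <<'E'
from h import *
f,c=shot('wrist','w1'); print(r.get_state()['ee_pos'])
shot('scene','s1');
E
```

```text
[355.62544557 265.71567935 170.73943361]
```

View pics/w1.png

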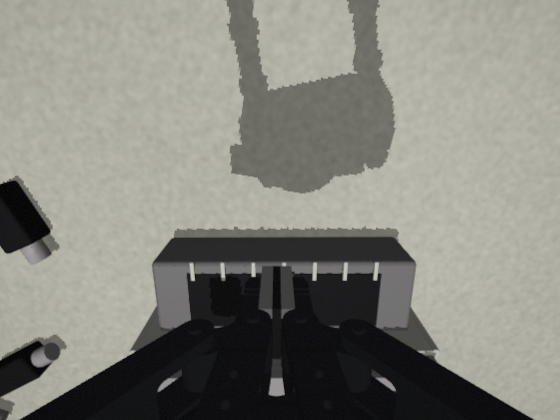

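>>> {"method": "carry_out", "body": {
  "travel": [
    [0.02, -0.04, 0.03],
    [0.04, -0.08, 0.03],
    [0.056, -0.082, 0.0],
    [0.056, -0.082, 0],
    [0.056, -0.082, 0]
  ],
  "dr": [
    [0, 0, 0],
    [0, 0, 0],
    [0, 0, 0],
    [0, 0, 0],
    [0, 0, 0]
  ]
}}

```text
clock: 1.55
ee_pos: [412.0, 184.8, 171.9]
tool_rot: [[-0.179, 0.984, -0.0], [0.984, 0.179, 0.0], [0.0, -0.0, -1.0]]
wrist_force: [-0.8, -0.0, 0.2]
width: 0.3
```

```bash
python3 - <<'E'
from h import *
f,c=shot('wrist','w2'); print(r.get_state()['ee_pos'])
E
```

```text
[412.16460065 185.04790945 172.41682475]
```

View pics/w2.png

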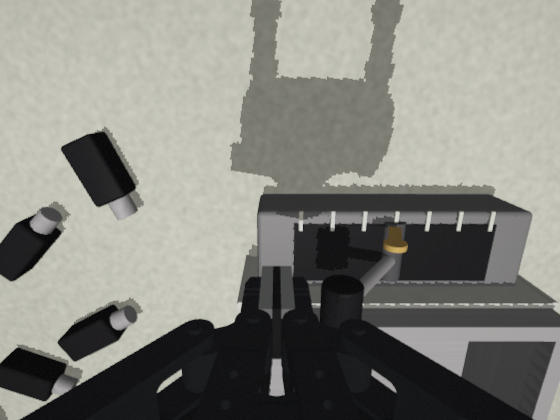

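```bash
python3 - <<'E'
from h import *
f=np.load('pics/w2.npy'); 
crop(f,240,180,560,360,2.5,'pics/w2c.png')
st=r.get_state(); c=cam('wrist',st)
for p in ([583,305.6,.1777],):
    for n,P in dict(boxfront=[[-185,110,60],[-185,-110,60]],boxback=[[-120,110,60],[-120,-110,60]],rim=[[-120,-120,110],[-120,120,110]],hinge=[[-150,0,60],[-178,0,60]]).items():
        print(n,proj(c,Tz(p,P)).round(0).tolist())
    for q in (0,.35,.6,.7,.8,1.05,1.2,1.3,1.4):
        a=.7-q
        print(q,'knob',proj(c,Tz(p,[[-150,90*np.sin(a),60+90*np.cos(a)],[-178,45*np.sin(a),60+45*np.cos(a)]])).round(0).tolist())
E
```

```text
boxfront [[528.0, 216.0], [250.0, 215.0]]
boxback [[510.0, 289.0], [252.0, 288.0]]
rim [[233.0, 324.0], [570.0, 325.0]]
hinge [[385.0, 256.0], [388.0, 224.0]]
0 knob [[509.0, 303.0], [445.0, 241.0]]
0.35 knob [[481.0, 318.0], [430.0, 245.0]]
0.6 knob [[447.0, 324.0], [416.0, 247.0]]
0.7 knob [[432.0, 324.0], [409.0, 247.0]]
0.8 knob [[416.0, 323.0], [402.0, 247.0]]
1.05 knob [[376.0, 318.0], [385.0, 245.0]]
1.2 knob [[353.0, 312.0], [375.0, 244.0]]
1.3 knob [[339.0, 308.0], [368.0, 242.0]]
1.4 knob [[326.0, 303.0], [362.0, 241.0]]
```

View pics/w2c.png

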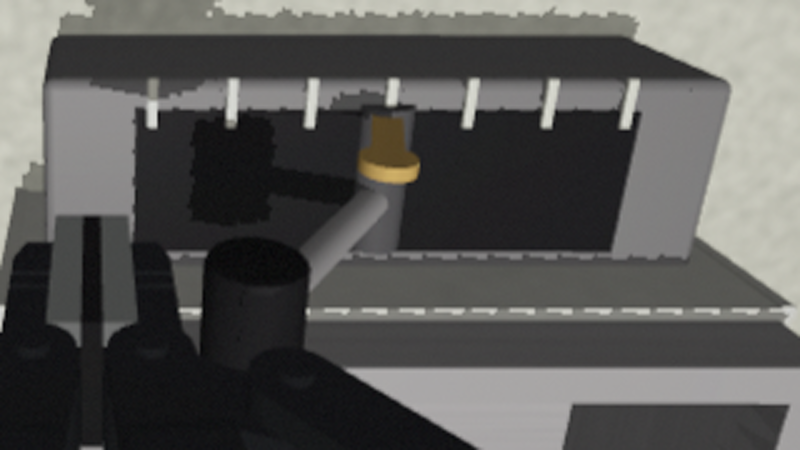

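>>> {"method": "carry_out", "body": {
  "travel": [
    [0.02, -0.002, 0],
    [0.038, 0.002, -0.01],
    [0.038, 0.002, -0.035],
    [0.038, 0.002, -0.06],
    [0.038, 0.002, -0.06],
    [0.038, 0.002, -0.06]
  ],
  "dr": [
    [0, 0, 0],
    [0, 0, 0],
    [0, 0, 0],
    [0, 0, 0],
    [0, 0, 0],
    [0, 0, 0]
  ]
}}

```text
clock: 2.2
ee_pos: [450.2, 186.8, 112.5]
tool_rot: [[-0.179, 0.984, 0.001], [0.984, 0.179, 0.0], [0.0, 0.001, -1.0]]
wrist_force: [0.0, -0.3, 0.4]
width: 0.0
```

```bash
python3 - <<'E'
from h import *
f,c=shot('scene','s2'); crop(f,240,60,440,220,4,'pics/s2c.png')
E
```

```text
(no output)
```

View pics/s2c.png

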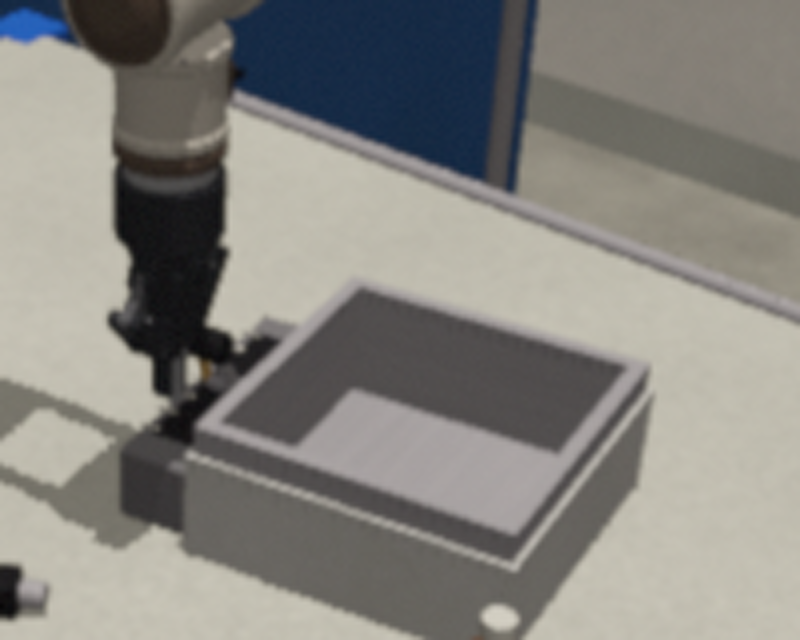

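>>> {"method": "carry_out", "body": {
  "travel": [
    [-0.003, 0.015, 0],
    [-0.006, 0.03, 0],
    [-0.008, 0.045, 0],
    [-0.011, 0.06, 0],
    [-0.013, 0.075, 0],
    [-0.016, 0.09, 0],
    [-0.018, 0.1, 0],
    [-0.02, 0.11, 0],
    [-0.02, 0.113, 0]
  ],
  "dr": [
    [0, 0, 0],
    [0, 0, 0],
    [0, 0, 0],
    [0, 0, 0],
    [0, 0, 0],
    [0, 0, 0],
    [0, 0, 0],
    [0, 0, 0],
    [0, 0, 0]
  ]
}}

```text
clock: 3.15
ee_pos: [430.5, 299.4, 112.0]
tool_rot: [[-0.178, 0.984, 0.001], [0.984, 0.178, -0.0], [-0.0, 0.001, -1.0]]
wrist_force: [2.0, -2.7, 1.0]
width: -0.2
```

>>> {"method": "carry_out", "body": {
  "travel": [
    [-0.001, 0.004, 0],
    [-0.001, 0.007, 0],
    [-0.002, 0.01, 0]
  ],
  "dr": [
    [0, 0, 0],
    [0, 0, 0],
    [0, 0, 0]
  ]
}}

```text
clock: 3.45
ee_pos: [427.6, 308.2, 110.6]
tool_rot: [[-0.177, 0.984, -0.002], [0.984, 0.177, -0.001], [-0.001, -0.002, -1.0]]
wrist_force: [0.5, -3.4, -0.1]
width: -0.1
```

>>> {"method": "carry_out", "body": {
  "travel": [
    [-0.001, 0.003, 0],
    [-0.001, 0.005, 0],
    [-0.001, 0.005, 0]
  ],
  "dr": [
    [0, 0, 0],
    [0, 0, 0],
    [0, 0, 0]
  ]
}}

```text
clock: 3.75
ee_pos: [426.7, 313.9, 111.1]
tool_rot: [[-0.177, 0.984, -0.001], [0.984, 0.177, -0.0], [0.0, -0.001, -1.0]]
wrist_force: [-0.2, -3.4, 0.2]
width: 0.2
```

```bash
python3 - <<'E'
from h import *
f,c=shot('scene','s3'); crop(f,260,100,380,200,6,'pics/s3c.png')
E
```

```text
(no output)
```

View pics/s3c.png

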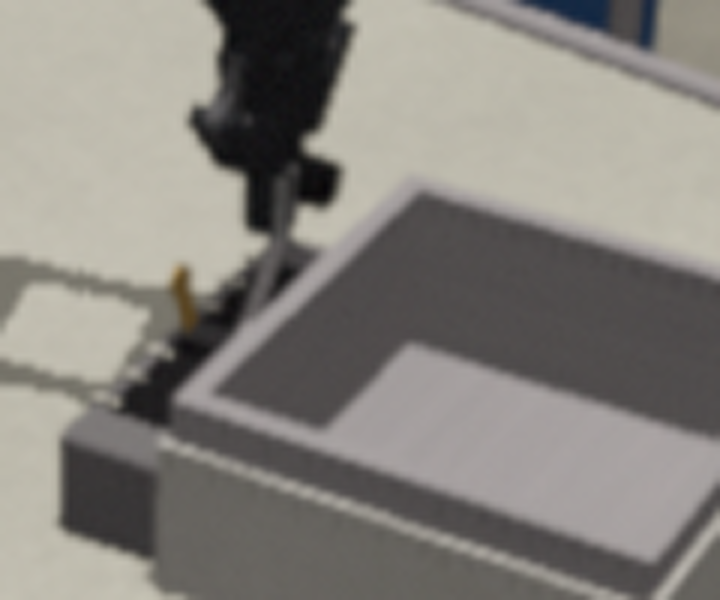

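>>> {"method": "carry_out", "body": {
  "travel": [
    [0, 0.003, 0],
    [-0.001, 0.006, 0],
    [-0.001, 0.006, 0]
  ],
  "dr": [
    [0, 0, 0],
    [0, 0, 0],
    [0, 0, 0]
  ]
}}

```text
clock: 4.1
ee_pos: [426.8, 315.6, 111.1]
tool_rot: [[-0.178, 0.984, -0.0], [0.984, 0.178, -0.01], [-0.01, -0.002, -1.0]]
wrist_force: [2.5, -21.5, 3.6]
width: -0.4
```

>>> {"method": "carry_out", "body": {
  "travel": [
    [0, 0.003, 0],
    [-0.001, 0.004, 0],
    [-0.001, 0.004, 0]
  ],
  "dr": [
    [0, 0, 0],
    [0, 0, 0],
    [0, 0, 0]
  ]
}}

```text
clock: 4.4
ee_pos: [426.7, 315.9, 111.1]
tool_rot: [[-0.179, 0.984, 0.0], [0.984, 0.179, -0.017], [-0.017, -0.003, -1.0]]
wrist_force: [3.2, -36.0, 8.3]
width: -0.0
```

>>> {"method": "carry_out", "body": {
  "travel": [
    [0.003, -0.02, 0],
    [0.005, -0.03, 0.02],
    [0.005, -0.03, 0.07],
    [0.005, -0.04, 0.12],
    [0.005, -0.085, 0.15],
    [0.005, -0.13, 0.15],
    [0.005, -0.18, 0.15],
    [0.005, -0.23, 0.15],
    [0.005, -0.28, 0.15],
    [0.005, -0.33, 0.15]
  ],
  "dr": [
    [0, 0, 0],
    [0, 0, 0],
    [0, 0, 0],
    [0, 0, 0],
    [0, 0, -0.14],
    [0, 0, -0.28],
    [0, 0, -0.42],
    [0, 0, -0.42],
    [0, 0, -0.42],
    [0, 0, -0.42]
  ],
  "hand": 1
}}

```text
clock: 5.4
ee_pos: [430.4, -7.4, 261.9]
tool_rot: [[0.239, 0.971, 0.003], [0.971, -0.239, 0.001], [0.002, 0.003, -1.0]]
wrist_force: [0.2, -0.3, -0.0]
width: 85.4
```

```bash
python3 - <<'E'
from h import *
f,c=shot('top','t2'); 
crop(f,330,150,450,290,5,'pics/t2b.png');crop(f,90,150,250,310,3.75,'pics/t2a.png')
E
```

```text
(no output)
```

View pics/t2b.png

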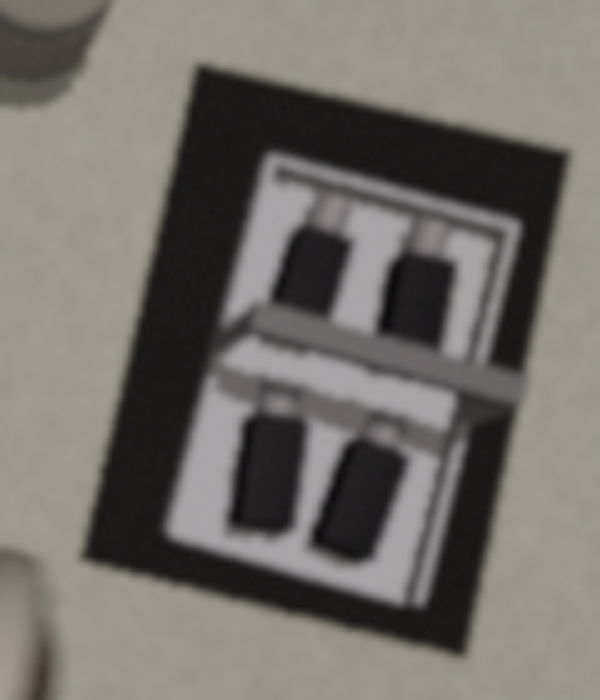

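View pics/t2a.png

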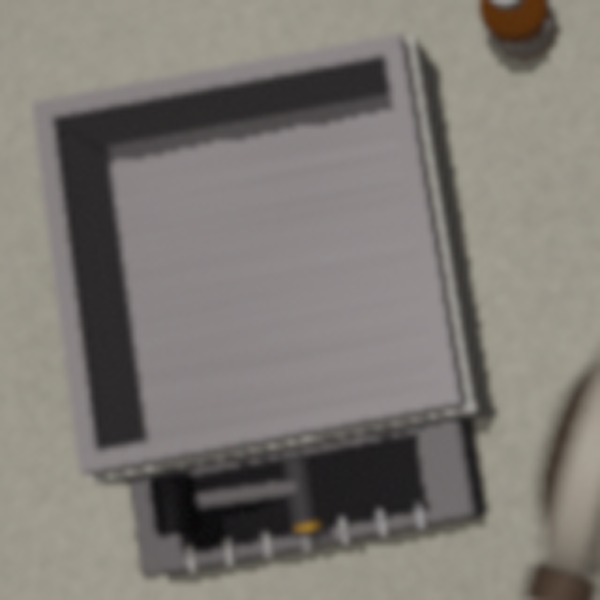

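```bash
python3 - <<'E'
from h import *
c=cam('top')
k=lambda a:np.array(a)/5+[330,150]-.4
a,b=onplane(c,k([256,317]),116),onplane(c,k([522,387]),116)
print('bar',a,b,(a+b)/2,np.linalg.norm(a-b), 'yaw',np.arctan2(-(b-a)[0]*-1,-(b-a)[1]))
P=[[100,65,29],[100,-65,29],[-100,-65,20],[-100,65,7]]
x=fitc(c,P,k([[267,152],[520,222],[424,608],[163,538]]),[580,-282,-.25]);print(x.x,x.fun.round(1))
P=[[-135,100,3],[135,100,3],[135,-100,3],[-135,-100,3]]
y=fitc(c,P,k([[84,556],[198,65],[569,155],[464,656]]),[500,-200,0]); print('mat',y.x,y.fun.round(1))
print(r.get_state()['ee_pos'],r.get_state()['joint_positions'].round(2))
E
```

```text
bar [ 586.40561318 -222.18251784  116.        ] [ 552.57082365 -343.50042364  116.        ] [ 569.48821841 -282.84147074  116.        ] 125.94771633625352 yaw -0.2719824598691223
[ 5.68414742e+02 -2.84077704e+02 -2.79373031e-01] [ 0.2  0.7 -0.3  0.1 -0.3 -0.5  0.4 -0.3]
mat [ 5.83748454e+02 -2.81720464e+02 -2.56989946e-01] [-1.   0.9 -0.2 -0.9  0.8 -0.7  0.4  0.6]
[430.57098487 -14.74173245 261.87136057] [-0.31 -0.26  1.94 -0.    1.46 -1.64]
```

>>> {"method": "carry_out", "body": {
  "travel": [
    [0.015, -0.03, 0],
    [0.03, -0.06, 0],
    [0.045, -0.09, 0],
    [0.06, -0.12, 0],
    [0.075, -0.15, 0],
    [0.09, -0.18, 0],
    [0.105, -0.21, 0],
    [0.12, -0.24, 0],
    [0.139, -0.27, 0],
    [0.139, -0.27, 0]
  ],
  "dr": [
    [0, 0, -0.149],
    [0, 0, -0.298],
    [0, 0, -0.447],
    [0, 0, -0.596],
    [0, 0, -0.745],
    [0, 0, -0.894],
    [0, 0, -1.043],
    [0, 0, -1.192],
    [0, 0, -1.341],
    [0, 0, -1.49]
  ]
}}

```text
clock: 6.45
ee_pos: [570.9, -278.8, 260.0]
tool_rot: [[0.986, -0.169, 0.001], [-0.169, -0.986, 0.0], [0.001, -0.001, -1.0]]
wrist_force: [-0.6, 1.0, -1.0]
width: 85.6
```

>>> {"method": "carry_out", "body": {
  "travel": [
    [0, 0, 0],
    [0, 0, 0],
    [0, 0, 0]
  ],
  "dr": [
    [0, 0, -0.115],
    [0, 0, -0.115],
    [0, 0, -0.115]
  ]
}}

```text
clock: 6.75
ee_pos: [569.7, -275.6, 261.4]
tool_rot: [[0.963, -0.269, 0.001], [-0.269, -0.963, 0.0], [0.001, -0.001, -1.0]]
wrist_force: [0.4, -0.5, -0.2]
width: 85.6
```

```bash
python3 - <<'E'
from h import *
f,c=shot('wrist','w3'); print(r.get_state()['ee_pos'],r.get_state()['tool_rot'].round(3))
E
```

```text
[ 569.58489726 -275.69918438  261.42921313] [[ 0.963 -0.27   0.001]
 [-0.27  -0.963  0.   ]
 [ 0.001 -0.    -1.   ]]
```

View pics/w3.png

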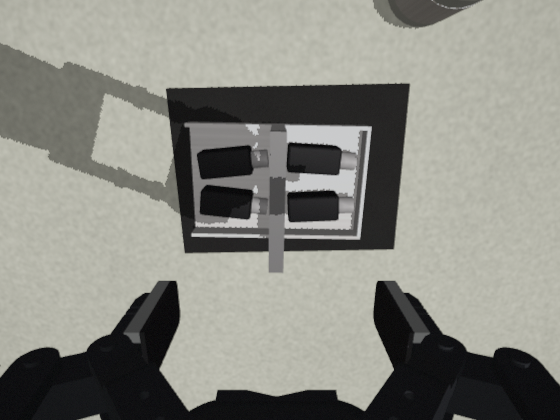

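>>> {"method": "carry_out", "body": {
  "travel": [
    [0, -0.006, -0.04],
    [0, -0.006, -0.08],
    [0, -0.006, -0.12],
    [0, -0.006, -0.15],
    [0, -0.006, -0.171],
    [0, -0.006, -0.171],
    [0, -0.006, -0.171]
  ],
  "dr": [
    [0, 0, 0],
    [0, 0, 0],
    [0, 0, 0],
    [0, 0, 0],
    [0, 0, 0],
    [0, 0, 0],
    [0, 0, 0]
  ]
}}

```text
clock: 7.5
ee_pos: [569.6, -282.2, 91.0]
tool_rot: [[0.962, -0.271, 0.001], [-0.271, -0.962, -0.0], [0.001, 0.0, -1.0]]
wrist_force: [1.5, -0.8, 0.7]
width: 85.3
```

>>> {"method": "carry_out", "body": {
  "travel": [
    [0, 0, 0],
    [0, 0, 0],
    [0, 0, 0],
    [0, 0, 0],
    [0, 0, 0],
    [0, 0, 0],
    [0, 0, 0],
    [0, 0, 0]
  ],
  "dr": [
    [0, 0, 0],
    [0, 0, 0],
    [0, 0, 0],
    [0, 0, 0],
    [0, 0, 0],
    [0, 0, 0],
    [0, 0, 0],
    [0, 0, 0]
  ],
  "hand": 0,
  "grip_force": 100
}}

```text
clock: 8.3
ee_pos: [569.3, -282.4, 91.0]
tool_rot: [[0.962, -0.272, 0.0], [-0.272, -0.962, -0.0], [0.0, 0.0, -1.0]]
wrist_force: [-3.3, 0.6, 5.7]
width: 12.2
```

```bash
python3 - <<'E'
from h import *
f,c=shot('scene','s4'); crop(f,120,220,280,360,5,'pics/s4c.png'); s=r.get_state();print(s['ee_pos'],s['tool_rot'].round(3),s['wrist_force'],s['width'])
E
```

```text
[ 569.33594282 -282.44341847   90.92713561] [[ 0.962 -0.272  0.   ]
 [-0.272 -0.962 -0.   ]
 [ 0.     0.    -1.   ]] [-1.99192126  1.53739929  6.56268726] 12.077323776714186
```

View pics/s4c.png

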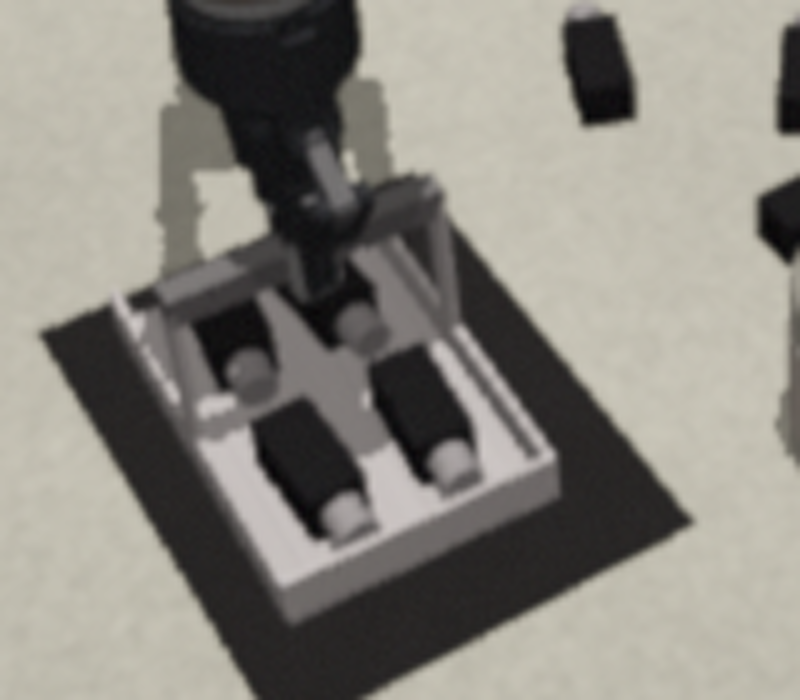

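>>> {"method": "carry_out", "body": {
  "travel": [
    [0, 0, 0.005],
    [0, 0, 0.015],
    [0, 0, 0.03],
    [0, 0, 0.05],
    [0, 0, 0.07],
    [0, 0, 0.09],
    [0, 0, 0.11],
    [0, 0, 0.13],
    [0, 0, 0.145],
    [0, 0, 0.155]
  ],
  "dr": [
    [0, 0, 0],
    [0, 0, 0],
    [0, 0, 0],
    [0, 0, 0],
    [0, 0, 0],
    [0, 0, 0],
    [0, 0, 0],
    [0, 0, 0],
    [0, 0, 0],
    [0, 0, 0]
  ]
}}

```text
clock: 9.35
ee_pos: [569.6, -282.5, 247.5]
tool_rot: [[0.962, -0.272, 0.002], [-0.272, -0.962, -0.001], [0.002, 0.001, -1.0]]
wrist_force: [1.4, -0.1, -4.0]
width: 12.0
```

>>> {"method": "carry_out", "body": {
  "travel": [
    [0, 0, 0.005],
    [0, 0, 0.015],
    [0, 0, 0.025],
    [0, 0, 0.035],
    [0, 0, 0.04],
    [0, 0.002, 0.04],
    [0, 0.006, 0.04],
    [0, 0.012, 0.04],
    [0, 0.02, 0.04],
    [0, 0.03, 0.04]
  ],
  "dr": [
    [0, 0, 0],
    [0, 0, 0],
    [0, 0, 0],
    [0, 0, 0],
    [0, 0, 0],
    [0, 0, 0],
    [0, 0, 0],
    [0, 0, 0],
    [0, 0, 0],
    [0, 0, 0]
  ]
}}

```text
clock: 10.35
ee_pos: [569.0, -251.4, 284.9]
tool_rot: [[0.962, -0.273, -0.001], [-0.273, -0.962, 0.001], [-0.001, -0.0, -1.0]]
wrist_force: [0.8, 0.4, -5.0]
width: 12.2
```

```bash
python3 - <<'E'
from h import *
f,c=shot('scene','s5'); s=r.get_state();print(s['clock'],s['ee_pos'],s['tool_rot'].round(3),s['wrist_force'],s['width'])
E
```

```text
10.4 [ 569.29895675 -249.42823394  285.08025544] [[ 0.963 -0.271 -0.   ]
 [-0.271 -0.963  0.002]
 [-0.001 -0.002 -1.   ]] [ 0.48102129  3.05075342 -4.237742  ] 12.520526609618162
```

View pics/s5.png

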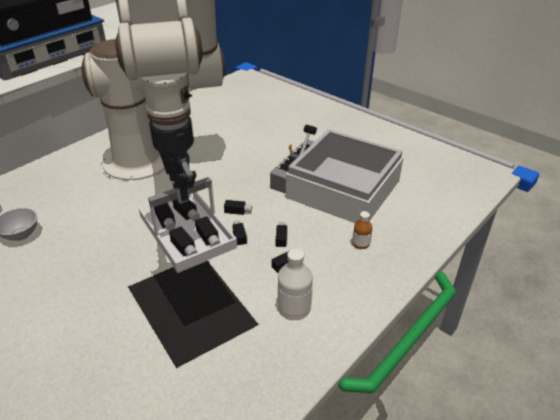

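>>> {"method": "carry_out", "body": {
  "travel": [
    [0, 0.012, 0],
    [0, 0.026, 0],
    [0, 0.042, 0],
    [0, 0.06, 0],
    [0, 0.08, 0],
    [0, 0.1, 0],
    [0, 0.12, 0],
    [0, 0.14, 0],
    [0, 0.16, 0],
    [0, 0.18, 0]
  ],
  "dr": [
    [0, 0, 0],
    [0, 0, 0],
    [0, 0, 0],
    [0, 0, 0.005],
    [0, 0, 0.01],
    [0, 0, 0.02],
    [0, 0, 0.03],
    [0, 0, 0.045],
    [0, 0, 0.06],
    [0, 0, 0.08]
  ]
}}

```text
clock: 11.4
ee_pos: [569.0, -70.1, 285.4]
tool_rot: [[0.981, -0.193, 0.0], [-0.193, -0.981, 0.0], [0.0, -0.0, -1.0]]
wrist_force: [-0.6, -0.5, -4.4]
width: 11.9
```

>>> {"method": "carry_out", "body": {
  "travel": [
    [0, 0.02, 0],
    [0.001, 0.04, 0],
    [0.003, 0.06, 0],
    [0.005, 0.08, 0],
    [0.008, 0.1, 0],
    [0.011, 0.12, 0],
    [0.014, 0.14, 0],
    [0.017, 0.16, 0],
    [0.02, 0.18, 0],
    [0.023, 0.2, 0]
  ],
  "dr": [
    [0, 0, 0.02],
    [0, 0, 0.04],
    [0, 0, 0.06],
    [0, 0, 0.08],
    [0, 0, 0.1],
    [0, 0, 0.12],
    [0, 0, 0.14],
    [0, 0, 0.16],
    [0, 0, 0.18],
    [0, 0, 0.2]
  ]
}}

```text
clock: 12.4
ee_pos: [591.6, 129.8, 285.4]
tool_rot: [[1.0, 0.006, 0.0], [0.006, -1.0, 0.0], [0.0, -0.0, -1.0]]
wrist_force: [0.4, 0.3, -4.2]
width: 12.3
```

>>> {"method": "carry_out", "body": {
  "travel": [
    [0.003, 0.02, 0],
    [0.006, 0.04, 0],
    [0.009, 0.06, 0],
    [0.012, 0.08, 0],
    [0.014, 0.1, 0],
    [0.016, 0.12, 0],
    [0.017, 0.138, 0],
    [0.018, 0.153, 0],
    [0.018, 0.165, 0],
    [0.018, 0.173, 0]
  ],
  "dr": [
    [0, 0, 0.02],
    [0, 0, 0.04],
    [0, 0, 0.06],
    [0, 0, 0.08],
    [0, 0, 0.1],
    [0, 0, 0.12],
    [0, 0, 0.14],
    [0, 0, 0.155],
    [0, 0, 0.165],
    [0, 0, 0.17]
  ]
}}

```text
clock: 13.4
ee_pos: [610.0, 301.9, 285.2]
tool_rot: [[0.985, 0.174, -0.0], [0.174, -0.985, -0.0], [-0.0, 0.0, -1.0]]
wrist_force: [-0.0, -0.5, -4.7]
width: 12.2
```

```bash
python3 - <<'E'
from h import *
f,c=shot('scene','s6'); s=r.get_state();print(s['clock'],s['ee_pos'],s['tool_rot'].round(3),s['wrist_force'],s['width'])
E
```

```text
13.45 [609.8316137  302.75882185 285.18266975] [[ 0.985  0.175 -0.   ]
 [ 0.175 -0.985  0.001]
 [-0.    -0.001 -1.   ]] [-0.53837428  0.46310056 -4.78304102] 12.226353621953212
```

View pics/s6.png

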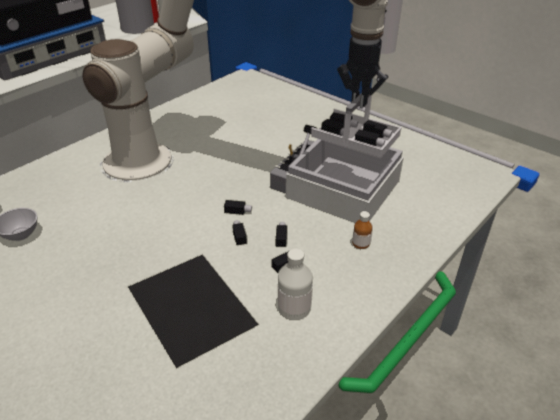

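>>> {"method": "carry_out", "body": {
  "travel": [
    [0, 0.004, -0.004],
    [0, 0.008, -0.012],
    [0, 0.012, -0.022],
    [0, 0.012, -0.034],
    [0, 0.012, -0.044],
    [0.002, 0.012, -0.05],
    [0.003, 0.012, -0.053],
    [0.004, 0.013, -0.053],
    [0.005, 0.013, -0.052],
    [0.005, 0.013, -0.052]
  ],
  "dr": [
    [0, 0, 0],
    [0, 0, 0],
    [0, 0, 0],
    [0, 0, 0],
    [0.003, -0.02, 0],
    [0.009, -0.05, 0],
    [0.019, -0.108, 0],
    [0.032, -0.18, 0],
    [0.044, -0.246, 0],
    [0.053, -0.295, 0]
  ]
}}

```text
clock: 14.45
ee_pos: [614.3, 313.2, 231.8]
tool_rot: [[0.941, 0.173, 0.291], [0.165, -0.985, 0.052], [0.295, -0.001, -0.955]]
wrist_force: [0.1, -0.9, -3.8]
width: 12.1
```

```bash
python3 - <<'E'
from h import *
f,c=shot('scene','s7'); s=r.get_state();print(s['clock'],s['ee_pos'],s['tool_rot'].round(3),s['wrist_force'],s['width'])
crop(f,260,40,440,220,3.3,'pics/s7c.png')
E
```

```text
14.5 [613.20893621 313.29185442 231.26376761] [[ 0.941  0.174  0.29 ]
 [ 0.166 -0.985  0.052]
 [ 0.295 -0.001 -0.955]] [-0.10064693  1.29142186 -4.6372486 ] 12.679497265383219
```

View pics/s7c.png

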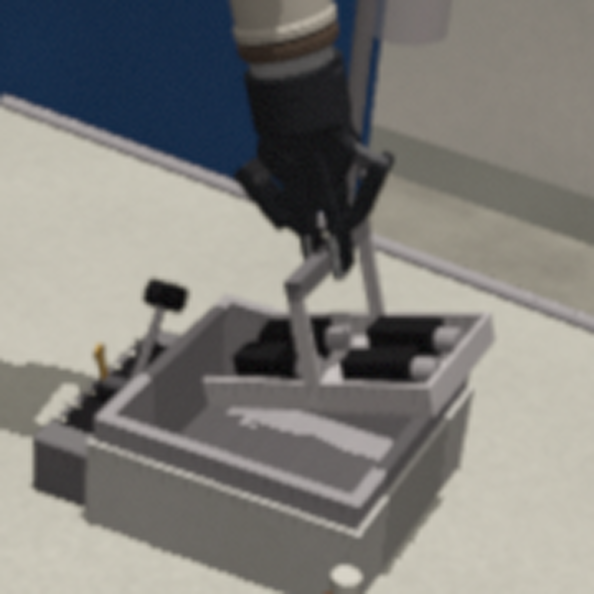

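>>> {"method": "carry_out", "body": {
  "travel": [
    [0, 0, 0],
    [0.001, 0, 0],
    [0.001, 0, 0.001],
    [0.002, 0, 0.001],
    [0.002, 0.001, 0.001],
    [0.003, 0.001, 0.001],
    [0.003, 0.001, 0.002],
    [0.004, 0.001, 0.002],
    [0.004, 0.001, 0.002],
    [0.005, 0.001, 0.003]
  ],
  "dr": [
    [0.006, -0.03, 0],
    [0.011, -0.06, 0],
    [0.016, -0.09, 0],
    [0.021, -0.118, 0],
    [0.027, -0.148, 0],
    [0.032, -0.177, 0],
    [0.037, -0.207, 0],
    [0.042, -0.236, 0],
    [0.048, -0.266, 0],
    [0.053, -0.295, 0]
  ]
}}

```text
clock: 15.5
ee_pos: [619.2, 314.0, 234.3]
tool_rot: [[0.815, 0.173, 0.553], [0.142, -0.985, 0.098], [0.561, -0.002, -0.828]]
wrist_force: [0.2, 0.5, -2.7]
width: 12.5
```

```bash
python3 - <<'E'
from h import *
f,c=shot('scene','s8'); s=r.get_state();print(s['clock'],s['ee_pos'],s['tool_rot'].round(3),s['wrist_force'],s['width'])
crop(f,260,40,440,220,3.3,'pics/s8c.png')
E
```

```text
15.55 [618.79502368 314.06311543 233.86501556] [[ 0.815  0.173  0.553]
 [ 0.143 -0.985  0.098]
 [ 0.562 -0.001 -0.827]] [ 0.13854342  0.62553797 -4.97833354] 12.361470361706813
```

View pics/s8c.png

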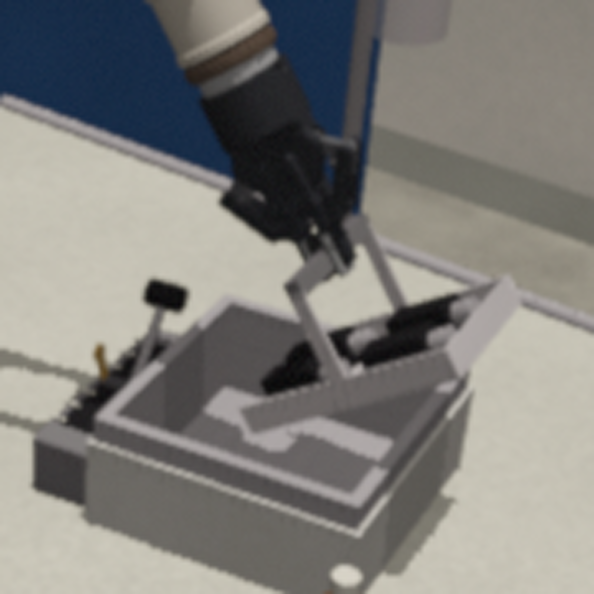

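>>> {"method": "carry_out", "body": {
  "travel": [
    [0, 0, 0],
    [0.001, 0, 0.001],
    [0.001, 0, 0.001],
    [0.002, 0, 0.002],
    [0.002, 0, 0.002],
    [0.002, 0, 0.002],
    [0.003, 0, 0.003],
    [0.003, 0.001, 0.003],
    [0.004, 0.001, 0.004],
    [0.004, 0.001, 0.004]
  ],
  "dr": [
    [0.006, -0.03, 0],
    [0.011, -0.06, 0],
    [0.016, -0.09, 0],
    [0.021, -0.118, 0],
    [0.027, -0.148, 0],
    [0.032, -0.177, 0],
    [0.037, -0.207, 0],
    [0.042, -0.236, 0],
    [0.048, -0.266, 0],
    [0.053, -0.295, 0]
  ]
}}

```text
clock: 16.55
ee_pos: [624.5, 315.3, 240.2]
tool_rot: [[0.613, 0.173, 0.771], [0.106, -0.985, 0.137], [0.783, -0.003, -0.622]]
wrist_force: [0.3, -0.2, -2.1]
width: 11.9
```

```bash
python3 - <<'E'
from h import *
f,c=shot('scene','s9'); s=r.get_state();print(s['clock'],s['ee_pos'],s['tool_rot'].round(3),s['wrist_force'],s['width'])
crop(f,260,40,440,220,3.3,'pics/s9c.png')
E
```

```text
16.6 [623.62288973 315.12360014 238.77722965] [[ 0.614  0.173  0.77 ]
 [ 0.106 -0.985  0.137]
 [ 0.782 -0.002 -0.623]] [-0.75086792  0.3460745  -3.3196837 ] 12.04246077965059
```

View pics/s9c.png

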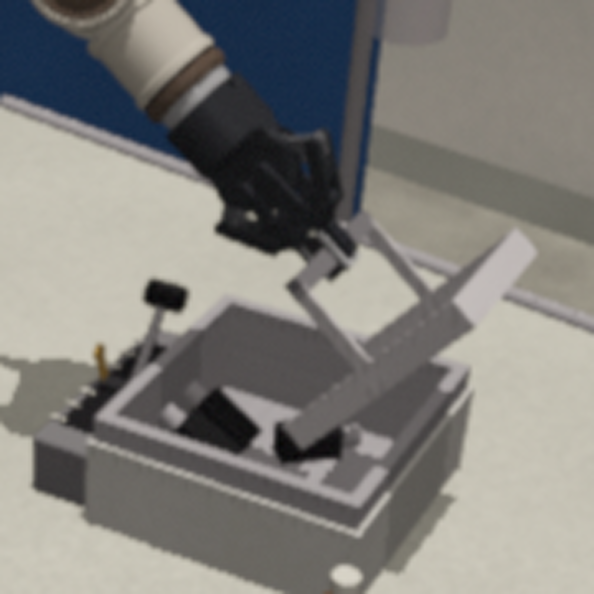

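>>> {"method": "carry_out", "body": {
  "travel": [
    [0, 0, 0.01],
    [0, 0, 0.02],
    [0, 0, 0.03],
    [0, 0, 0.04],
    [0, 0, 0.05],
    [0, 0, 0.06],
    [0, 0, 0.06]
  ],
  "dr": [
    [0, 0, 0],
    [0, 0, 0],
    [0, 0, 0],
    [0, 0, 0],
    [0, 0, 0],
    [0, 0, 0],
    [0, 0, 0]
  ]
}}

```text
clock: 17.3
ee_pos: [625.1, 316.2, 303.5]
tool_rot: [[0.61, 0.175, 0.773], [0.105, -0.985, 0.14], [0.785, -0.004, -0.619]]
wrist_force: [-0.3, 0.4, -2.0]
width: 12.0
```

```bash
python3 - <<'E'
from h import *
f,c=shot('scene','s10'); s=r.get_state();print(s['clock'],s['ee_pos'],s['wrist_force'],s['width'])
g,c=shot('top','t10')
a=cv2.resize(f[40:220,260:440],None,fx=2.2,fy=2.2);b=cv2.resize(g[150:310,90:250],(396,396))
cv2.imwrite('pics/x10.png',np.hstack([a,b])[:,:,::-1])
E
```

```text
17.35 [624.61923912 315.89357436 301.86661858] [-0.82110619  0.24295938 -1.56771965] 12.199027090201206
```

View pics/x10.png

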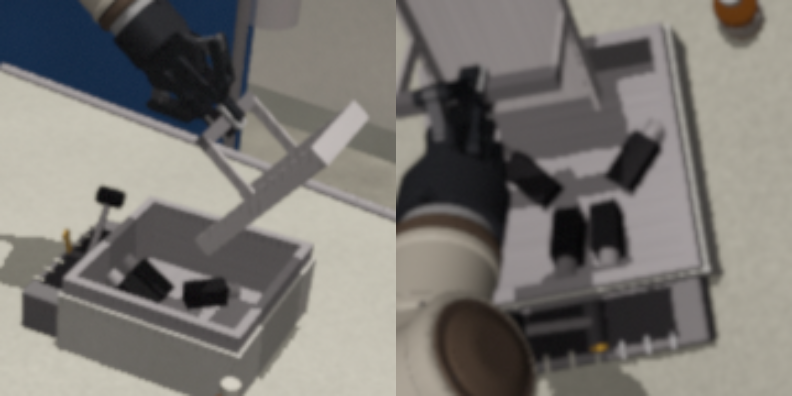

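>>> {"method": "carry_out", "body": {
  "travel": [
    [-0.002, 0, 0],
    [-0.004, 0, 0],
    [-0.006, 0, 0],
    [-0.008, 0, 0],
    [-0.01, 0, 0],
    [-0.012, 0, 0],
    [-0.014, 0, 0],
    [-0.015, 0, 0],
    [-0.016, 0, 0],
    [-0.016, 0, 0]
  ],
  "dr": [
    [-0.016, 0.089, 0],
    [-0.032, 0.177, 0],
    [-0.048, 0.266, 0],
    [-0.064, 0.355, 0],
    [-0.08, 0.444, 0],
    [-0.096, 0.532, 0],
    [-0.112, 0.62, 0],
    [-0.128, 0.709, 0],
    [-0.144, 0.797, 0],
    [-0.159, 0.886, 0]
  ]
}}

```text
clock: 18.4
ee_pos: [608.4, 315.8, 299.8]
tool_rot: [[0.985, 0.173, -0.004], [0.173, -0.985, -0.001], [-0.004, 0.0, -1.0]]
wrist_force: [-0.3, -0.0, -1.9]
width: 11.9
```

>>> {"method": "carry_out", "body": {
  "travel": [
    [0, -0.02, 0],
    [0, -0.05, 0],
    [0, -0.085, 0],
    [0, -0.125, 0],
    [0, -0.165, 0],
    [0, -0.205, 0],
    [-0.005, -0.245, 0],
    [-0.01, -0.285, 0],
    [-0.015, -0.325, 0],
    [-0.02, -0.365, 0]
  ],
  "dr": [
    [0, 0, -0.03],
    [0, 0, -0.07],
    [0, 0, -0.11],
    [0, 0, -0.15],
    [0, 0, -0.19],
    [0, 0, -0.23],
    [0, 0, -0.27],
    [0, 0, -0.31],
    [0, 0, -0.35],
    [0, 0, -0.39]
  ]
}}

```text
clock: 19.4
ee_pos: [587.9, -51.0, 299.6]
tool_rot: [[0.976, -0.216, -0.001], [-0.216, -0.976, -0.0], [-0.001, 0.0, -1.0]]
wrist_force: [0.6, -0.1, -2.5]
width: 12.2
```

```bash
python3 - <<'E'
from h import *
s=r.get_state();print(s['clock'],s['ee_pos'],s['tool_rot'].round(3),s['wrist_force'],s['width'])
E
```

```text
19.4 [587.93739702 -50.9658739  299.56132449] [[ 0.976 -0.216 -0.001]
 [-0.216 -0.976 -0.   ]
 [-0.001  0.    -1.   ]] [ 0.56903382 -0.1314447  -2.46330739] 12.178973215766257
```

>>> {"method": "carry_out", "body": {
  "travel": [
    [-0.001, -0.04, 0],
    [-0.002, -0.08, 0],
    [-0.003, -0.12, 0],
    [-0.004, -0.16, 0],
    [-0.005, -0.195, 0],
    [-0.005, -0.22, -0.01],
    [-0.005, -0.231, -0.03],
    [-0.005, -0.231, -0.06],
    [-0.005, -0.231, -0.1],
    [-0.005, -0.231, -0.14]
  ],
  "dr": [
    [0, 0, -0.01],
    [0, 0, -0.02],
    [0, 0, -0.03],
    [0, 0, -0.037],
    [0, 0, -0.037],
    [0, 0, -0.037],
    [0, 0, -0.037],
    [0, 0, -0.037],
    [0, 0, -0.037],
    [0, 0, -0.037]
  ]
}}

```text
clock: 20.4
ee_pos: [583.3, -280.8, 158.6]
tool_rot: [[0.968, -0.251, 0.0], [-0.251, -0.968, -0.001], [0.0, 0.001, -1.0]]
wrist_force: [0.3, -0.0, -3.0]
width: 12.2
```

>>> {"method": "carry_out", "body": {
  "travel": [
    [0, 0, -0.02],
    [0, 0, -0.035],
    [0, 0, -0.045],
    [0, 0, -0.055],
    [0, 0, -0.06],
    [0, 0, -0.062],
    [0, 0, -0.064]
  ],
  "dr": [
    [0, 0, 0],
    [0, 0, 0],
    [0, 0, 0],
    [0, 0, 0],
    [0, 0, 0],
    [0, 0, 0],
    [0, 0, 0]
  ]
}}

```text
clock: 21.1
ee_pos: [583.8, -280.6, 97.1]
tool_rot: [[0.968, -0.25, 0.0], [-0.25, -0.968, -0.001], [0.001, 0.001, -1.0]]
wrist_force: [-0.3, -0.0, -2.2]
width: 12.3
```

```bash
python3 - <<'E'
from h import *
f,c=shot('scene','s11');s=r.get_state();print(s['clock'],s['ee_pos'],s['tool_rot'].round(3),s['wrist_force'],s['width'])
E
```

```text
21.15 [ 583.55814104 -280.50922147   96.71806598] [[ 0.968 -0.25  -0.   ]
 [-0.25  -0.968 -0.   ]
 [ 0.     0.    -1.   ]] [-0.26642367 -0.75950635 -3.66118408] 12.256464099232296
```

View pics/s11.png

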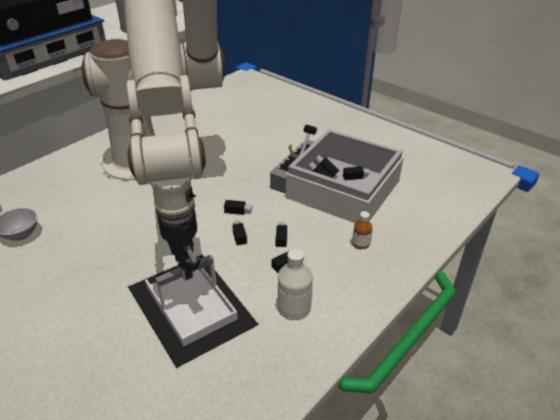

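>>> {"method": "carry_out", "body": {
  "travel": [
    [0, 0, -0.002],
    [0, 0, -0.004],
    [0, 0, -0.006],
    [0, 0, -0.006]
  ],
  "dr": [
    [0, 0, 0],
    [0, 0, 0],
    [0, 0, 0],
    [0, 0, 0]
  ]
}}

```text
clock: 21.55
ee_pos: [583.4, -280.4, 90.9]
tool_rot: [[0.968, -0.25, -0.0], [-0.25, -0.968, 0.0], [-0.0, 0.0, -1.0]]
wrist_force: [-1.4, 0.4, 1.9]
width: 12.3
```

>>> {"method": "carry_out", "body": {
  "travel": [
    [0, 0, 0],
    [0, 0, 0],
    [0, 0, 0],
    [0, 0, 0],
    [0, 0, 0],
    [0, 0, 0],
    [0, 0, 0.03],
    [0, 0, 0.08],
    [0, 0, 0.13],
    [0, 0, 0.16]
  ],
  "dr": [
    [0, 0, 0],
    [0, 0, 0],
    [0, 0, 0],
    [0, 0, 0],
    [0, 0, 0],
    [0, 0, 0],
    [0, 0, 0],
    [0, 0, 0],
    [0, 0, 0],
    [0, 0, 0]
  ],
  "hand": 1
}}

```text
clock: 22.55
ee_pos: [584.4, -281.1, 255.5]
tool_rot: [[0.968, -0.25, 0.004], [-0.25, -0.968, -0.003], [0.005, 0.002, -1.0]]
wrist_force: [1.0, -1.0, 0.7]
width: 85.3
```

```bash
python3 - <<'E'
from h import *
f,c=shot('top','t12');s=r.get_state();print(s['clock'],s['ee_pos'],s['wrist_force'],s['width'])
shot('wrist','w12')
crop(f,90,130,450,310,2.2,'pics/t12c.png')
E
```

```text
22.6 [ 586.04646855 -282.24333644  260.57510374] [ 0.63981861 -0.46515612  4.19870092] 85.54631696878896
```

View pics/t12c.png

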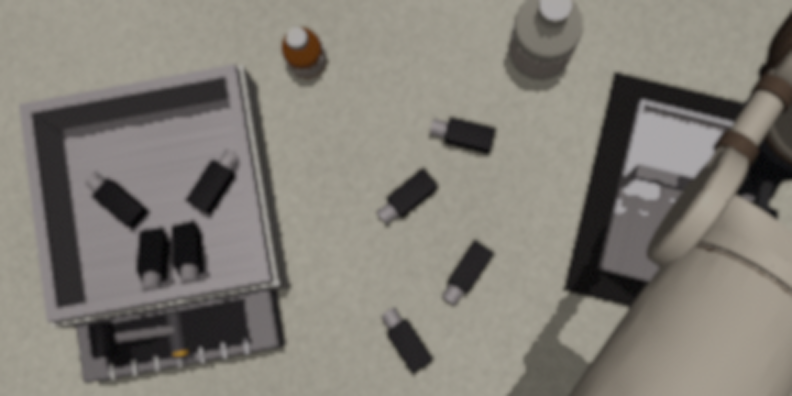

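View pics/w12.png

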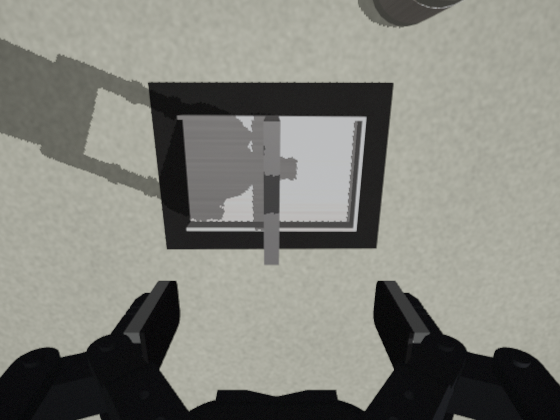

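>>> {"method": "carry_out", "body": {
  "travel": [
    [0.013, 0.04, 0],
    [0.026, 0.08, 0],
    [0.039, 0.12, 0],
    [0.052, 0.16, 0],
    [0.064, 0.2, 0],
    [0.0765, 0.236, 0],
    [0.0765, 0.236, -0.05],
    [0.0765, 0.236, -0.1],
    [0.0765, 0.236, -0.1],
    [0.0765, 0.236, -0.1]
  ],
  "dr": [
    [0, 0, 0.02],
    [0, 0, 0.035],
    [0, 0, 0.035],
    [0, 0, 0.035],
    [0, 0, 0.035],
    [0, 0, 0.035],
    [0, 0, 0.035],
    [0, 0, 0.035],
    [0, 0, 0.035],
    [0, 0, 0.035]
  ]
}}

```text
clock: 23.65
ee_pos: [658.9, -44.2, 149.6]
tool_rot: [[0.976, -0.217, -0.004], [-0.217, -0.976, 0.001], [-0.004, -0.0, -1.0]]
wrist_force: [0.9, 0.3, 1.5]
width: 85.4
```

```bash
python3 - <<'E'
from h import *
f,c=shot('wrist','w13');s=r.get_state();print(s['clock'],s['ee_pos'],s['tool_rot'].round(3))
E
```

```text
23.7 [660.65124226 -44.74294034 152.29611668] [[ 0.976 -0.217  0.001]
 [-0.217 -0.976 -0.   ]
 [ 0.001 -0.    -1.   ]]
```

View pics/w13.png

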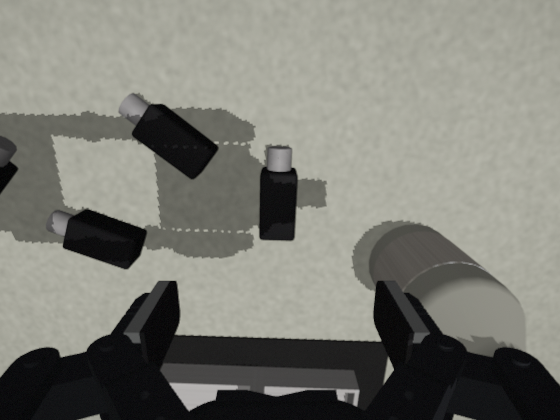

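```bash
python3 - <<'E'
from h import *
s=r.get_state(); c=cam('wrist',s)
print('tcp drop px',proj(c,[s['ee_pos'][0],s['ee_pos'][1],30]))
for n,u in dict(A_top1=(278,169),A_top2=(278,237),Btop=(178,137),Ctop=(104,233)).items(): print(n,onplane(c,u,30).round(1))
E
```

```text
tcp drop px [[275.08768289 206.2370042 ]]
A_top1 [669.5 -15.4  30. ]
A_top2 [657.2 -71.6  30. ]
Btop [600.5  25.   30. ]
Ctop [516.3 -36.6  30. ]
```

>>> {"method": "carry_out", "body": {
  "travel": [
    [0.002, 0.001, -0.05],
    [0.002, 0.001, -0.1],
    [0.002, 0.001, -0.13],
    [0.002, 0.001, -0.145],
    [0.002, 0.001, -0.145]
  ],
  "dr": [
    [0, 0, 0],
    [0, 0, 0],
    [0, 0, 0],
    [0, 0, 0],
    [0, 0, 0]
  ]
}}

```text
clock: 24.2
ee_pos: [662.2, -43.7, 5.8]
tool_rot: [[0.976, -0.217, -0.001], [-0.217, -0.976, 0.0], [-0.001, -0.0, -1.0]]
wrist_force: [-0.1, -0.0, 0.1]
width: 85.7
```

>>> {"method": "carry_out", "body": {
  "travel": [
    [0, 0, 0],
    [0, 0, 0],
    [0, 0, 0],
    [0, 0, 0],
    [0, 0, 0.0],
    [0, 0, 0.0],
    [0, 0, 0.04],
    [0, 0, 0.09],
    [0, 0, 0.14],
    [0, 0, 0.18]
  ],
  "dr": [
    [0, 0, 0],
    [0, 0, 0],
    [0, 0, 0],
    [0, 0, 0],
    [0, 0, 0],
    [0, 0, 0],
    [0, 0, 0],
    [0, 0, 0],
    [0, 0, 0],
    [0, 0, 0]
  ],
  "hand": 0,
  "grip_force": 50
}}

```text
clock: 25.2
ee_pos: [662.2, -43.4, 188.6]
tool_rot: [[0.976, -0.216, 0.002], [-0.216, -0.976, -0.0], [0.002, -0.0, -1.0]]
wrist_force: [0.7, -0.3, 0.0]
width: 28.9
```

```bash
python3 - <<'E'
from h import *
f=np.load('pics/t12.npy'); c=cam('top'); P=np.array([581,309.5,.178])
def toC(w): d=w[:2]-P[:2]; a=P[2]; return np.array([np.cos(a)*d[0]+np.sin(a)*d[1],-np.sin(a)*d[0]+np.cos(a)*d[1]])
for u in [(120,200),(212,186),(153,255),(187,250),(140,150),(200,140),(240,250)]:
    w=onplane(c,np.array(u)/2.2+[90,130],45); print(u,w.round(0),toC(w).round(0))
for q in [(60,0),(60,40),(60,-40),(70,0)]: print(q,Tz(P,[[q[0],q[1],0]]).round(0))
E
```

```text
(120, 200) [582. 355.  45.] [ 9. 44.]
(212, 186) [597. 250.  45.] [  5. -62.]
(153, 255) [519. 315.  45.] [-60.  16.]
(187, 250) [524. 276.  45.] [-62. -23.]
(140, 150) [640. 334.  45.] [62. 13.]
(200, 140) [651. 265.  45.] [ 61. -56.]
(240, 250) [524. 216.  45.] [-73. -82.]
(60, 0) [[640. 320.   0.]]
(60, 40) [[633. 359.   0.]]
(60, -40) [[647. 281.   0.]]
(70, 0) [[650. 322.   0.]]
```

>>> {"method": "carry_out", "body": {
  "travel": [
    [-0.003, 0.035, 0],
    [-0.006, 0.075, 0],
    [-0.009, 0.115, 0],
    [-0.012, 0.155, 0],
    [-0.015, 0.2, 0],
    [-0.018, 0.245, 0],
    [-0.021, 0.29, 0],
    [-0.024, 0.335, 0],
    [-0.027, 0.375, 0],
    [-0.03, 0.397, 0]
  ],
  "dr": [
    [0, 0, 0.04],
    [0, 0, 0.08],
    [0, 0, 0.12],
    [0, 0, 0.16],
    [0, 0, 0.2],
    [0, 0, 0.24],
    [0, 0, 0.28],
    [0, 0, 0.32],
    [0, 0, 0.36],
    [0, 0, 0.395]
  ]
}}

```text
clock: 26.2
ee_pos: [630.4, 357.1, 184.6]
tool_rot: [[0.984, 0.18, -0.002], [0.18, -0.984, 0.001], [-0.002, -0.001, -1.0]]
wrist_force: [0.5, -0.1, -1.1]
width: 29.0
```

>>> {"method": "carry_out", "body": {
  "travel": [
    [0, 0, -0.03],
    [0, 0, -0.07],
    [0, 0, -0.11],
    [0, 0, -0.13],
    [0, 0, -0.13]
  ],
  "dr": [
    [0, 0, 0],
    [0, 0, 0],
    [0, 0, 0],
    [0, 0, 0],
    [0, 0, 0]
  ]
}}

```text
clock: 26.7
ee_pos: [628.1, 352.5, 49.7]
tool_rot: [[0.984, 0.176, -0.01], [0.176, -0.984, -0.003], [-0.011, 0.001, -1.0]]
wrist_force: [-0.6, -0.4, -0.4]
width: 28.7
```

>>> {"method": "carry_out", "body": {
  "travel": [
    [0, 0, 0],
    [0, 0, 0],
    [0, 0, 0],
    [0, 0, 0],
    [0, 0, 0.03],
    [0, 0, 0.08],
    [0, 0, 0.13]
  ],
  "dr": [
    [0, 0, 0],
    [0, 0, 0],
    [0, 0, 0],
    [0, 0, 0],
    [0, 0, 0],
    [0, 0, 0],
    [0, 0, 0]
  ],
  "hand": 0.6
}}

```text
clock: 27.4
ee_pos: [632.1, 353.9, 189.4]
tool_rot: [[0.984, 0.176, 0.002], [0.176, -0.984, 0.001], [0.002, -0.001, -1.0]]
wrist_force: [1.6, 0.2, -0.2]
width: 51.3
```

```bash
python3 - <<'E'
from h import *
f,c=shot('wrist','w14');s=r.get_state();print(s['clock'],s['ee_pos'],s['tool_rot'].round(3),s['width'])
g,c=shot('top','t14');crop(g,90,130,450,310,2.2,'pics/t14c.png')
E
```

```text
27.45 [636.96408538 355.79875464 202.2841804 ] [[ 0.984  0.176  0.019]
 [ 0.176 -0.984  0.007]
 [ 0.02  -0.004 -1.   ]] 51.40823264120849
```

View pics/t14c.png

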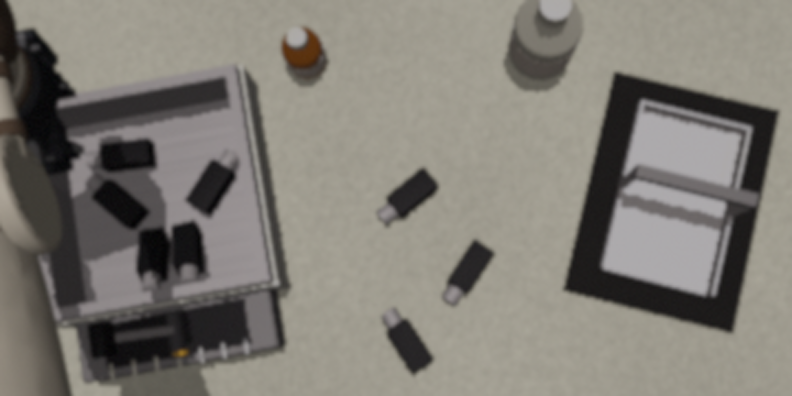

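View pics/w14.png

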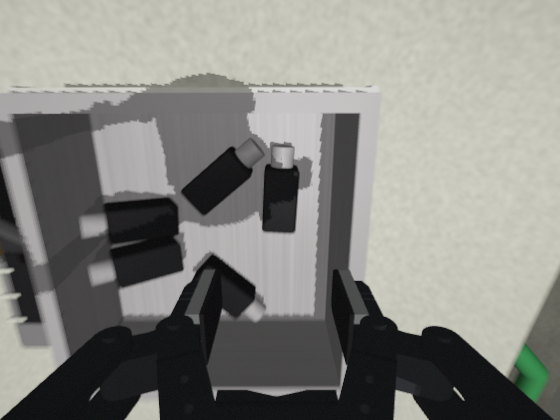

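>>> {"method": "carry_out", "body": {
  "travel": [
    [-0.004, -0.04, 0],
    [-0.009, -0.08, 0],
    [-0.014, -0.12, 0],
    [-0.018, -0.165, 0],
    [-0.022, -0.21, 0],
    [-0.027, -0.255, 0],
    [-0.032, -0.3, -0.01],
    [-0.037, -0.329, -0.035],
    [-0.037, -0.329, -0.035],
    [-0.037, -0.329, -0.035]
  ],
  "dr": [
    [0, 0, 0.07],
    [0, 0, 0.14],
    [0, 0, 0.21],
    [0, 0, 0.28],
    [0, 0, 0.35],
    [0, 0, 0.42],
    [0, 0, 0.49],
    [0, 0, 0.523],
    [0, 0, 0.523],
    [0, 0, 0.523]
  ],
  "hand": 1
}}

```text
clock: 28.5
ee_pos: [595.6, 24.4, 152.1]
tool_rot: [[0.766, 0.643, 0.002], [0.643, -0.766, -0.0], [0.001, 0.002, -1.0]]
wrist_force: [0.7, -0.2, 0.5]
width: 85.9
```

```bash
python3 - <<'E'
from h import *
f,c=shot('wrist','w15');s=r.get_state();print(s['clock'],s['ee_pos'],s['tool_rot'].round(3),s['width'])
print('tcp drop px',proj(c,[s['ee_pos'][0],s['ee_pos'][1],30]))
E
```

```text
28.55 [596.06426026  25.10617616 152.6004619 ] [[ 0.765  0.644  0.003]
 [ 0.644 -0.765 -0.001]
 [ 0.002  0.002 -1.   ]] 85.21986140195904
tcp drop px [[277.17894745 205.39383541]]
```

View pics/w15.png

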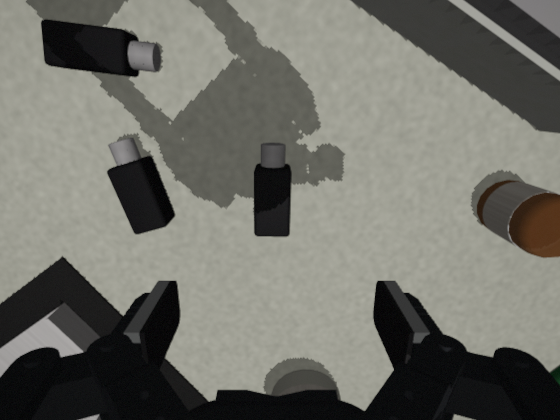

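```bash
python3 - <<'E'
from h import *
s=r.get_state(); c=cam('wrist',s)
for n,u in dict(Ca=(135,158),Cb=(150,230),Da=(132,54),Db=(44,46)).items(): print(n,onplane(c,u,30).round(1))
E
```

```text
Ca [487.5 -16.   30. ]
Cb [529.6 -58.8  30. ]
Da [446.   45.1  30. ]
Db [396.    9.7  30. ]
```

>>> {"method": "carry_out", "body": {
  "travel": [
    [-0.001, -0.001, -0.05],
    [-0.001, -0.001, -0.1],
    [-0.001, -0.001, -0.13],
    [-0.001, -0.001, -0.146],
    [-0.001, -0.001, -0.146]
  ],
  "dr": [
    [0, 0, 0],
    [0, 0, 0],
    [0, 0, 0],
    [0, 0, 0],
    [0, 0, 0]
  ]
}}

```text
clock: 29.05
ee_pos: [593.2, 24.9, 3.4]
tool_rot: [[0.764, 0.645, -0.003], [0.645, -0.764, -0.0], [-0.002, -0.002, -1.0]]
wrist_force: [-0.8, -0.5, 0.6]
width: 85.4
```

>>> {"method": "carry_out", "body": {
  "travel": [
    [0, 0, 0],
    [0, 0, 0],
    [0, 0, 0],
    [0, 0, 0],
    [0, 0, 0.0],
    [0, 0, 0.0],
    [0, 0, 0.04],
    [0, 0, 0.09],
    [0, 0, 0.14],
    [0, 0, 0.18]
  ],
  "dr": [
    [0, 0, 0],
    [0, 0, 0],
    [0, 0, 0],
    [0, 0, 0],
    [0, 0, 0],
    [0, 0, 0],
    [0, 0, 0],
    [0, 0, 0],
    [0, 0, 0],
    [0, 0, 0]
  ],
  "hand": 0
}}

```text
clock: 30.05
ee_pos: [594.2, 23.7, 187.6]
tool_rot: [[0.765, 0.644, 0.002], [0.644, -0.765, -0.001], [0.001, 0.002, -1.0]]
wrist_force: [1.3, -0.6, -0.2]
width: 29.0
```

>>> {"method": "carry_out", "body": {
  "travel": [
    [0.006, 0.03, 0],
    [0.014, 0.07, 0],
    [0.022, 0.11, 0],
    [0.031, 0.15, 0],
    [0.04, 0.19, 0],
    [0.048, 0.225, 0],
    [0.054, 0.252, 0],
    [0.054, 0.252, -0.03],
    [0.054, 0.252, -0.07]
  ],
  "dr": [
    [0, 0, -0.07],
    [0, 0, -0.14],
    [0, 0, -0.21],
    [0, 0, -0.29],
    [0, 0, -0.37],
    [0, 0, -0.45],
    [0, 0, -0.52],
    [0, 0, -0.52],
    [0, 0, -0.52]
  ]
}}

```text
clock: 30.95
ee_pos: [649.7, 277.4, 116.4]
tool_rot: [[0.984, 0.181, 0.005], [0.181, -0.984, 0.001], [0.005, -0.0, -1.0]]
wrist_force: [0.6, -0.6, -0.4]
width: 28.9
```

>>> {"method": "carry_out", "body": {
  "travel": [
    [0, 0, -0.04],
    [0, 0, -0.06],
    [0, 0, -0.06]
  ],
  "dr": [
    [0, 0, 0],
    [0, 0, 0],
    [0, 0, 0]
  ]
}}

```text
clock: 31.25
ee_pos: [644.0, 274.9, 49.1]
tool_rot: [[0.984, 0.179, -0.01], [0.179, -0.984, -0.002], [-0.01, 0.0, -1.0]]
wrist_force: [-0.4, -0.3, -0.3]
width: 29.4
```

>>> {"method": "carry_out", "body": {
  "travel": [
    [0, 0, 0],
    [0, 0, 0],
    [0, 0, 0],
    [0, 0, 0],
    [0, 0, 0.03],
    [0, 0, 0.08],
    [0, 0, 0.13]
  ],
  "dr": [
    [0, 0, 0],
    [0, 0, 0],
    [0, 0, 0],
    [0, 0, 0],
    [0, 0, 0],
    [0, 0, 0],
    [0, 0, 0]
  ],
  "hand": 0.6
}}

```text
clock: 31.95
ee_pos: [648.1, 275.8, 188.2]
tool_rot: [[0.984, 0.179, 0.001], [0.179, -0.984, 0.001], [0.001, -0.0, -1.0]]
wrist_force: [1.5, 0.4, 0.2]
width: 51.3
```

```bash
python3 - <<'E'
from h import *
f,c=shot('wrist','w16');s=r.get_state();print(s['clock'],s['ee_pos'],s['tool_rot'].round(3),s['width'])
g,c=shot('top','t16');crop(g,90,130,450,310,2.2,'pics/t16c.png')
fitpart(c,g,(304,251))
E
```

```text
32.0 [653.20321187 277.16509423 200.86674931] [[ 0.984  0.179  0.019]
 [ 0.179 -0.984  0.005]
 [ 0.019 -0.001 -1.   ]] 51.451951754786
  [512.97  -48.838  -0.534] err 72.6 area 216.0 stubpx [157 153 141]
  [496.832 -40.057   2.573] err 72.8 area 216.0 stubpx [141 135 136]
```

View pics/t16c.png

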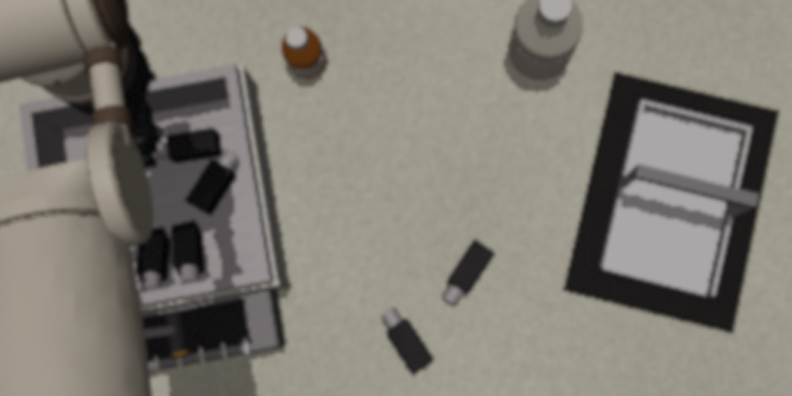

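>>> {"method": "carry_out", "body": {
  "travel": [
    [-0.012, -0.03, 0],
    [-0.028, -0.065, 0],
    [-0.045, -0.102, 0],
    [-0.062, -0.14, 0],
    [-0.079, -0.178, 0],
    [-0.096, -0.216, 0],
    [-0.112, -0.254, 0],
    [-0.128, -0.29, -0.01],
    [-0.141, -0.318, -0.036],
    [-0.141, -0.318, -0.036]
  ],
  "dr": [
    [0, 0, 0.09],
    [0, 0, 0.18],
    [0, 0, 0.27],
    [0, 0, 0.36],
    [0, 0, 0.45],
    [0, 0, 0.54],
    [0, 0, 0.63],
    [0, 0, 0.72],
    [0, 0, 0.81],
    [0, 0, 0.81]
  ],
  "hand": 1
}}

```text
clock: 33.05
ee_pos: [504.8, -44.8, 147.6]
tool_rot: [[0.551, 0.834, -0.002], [0.834, -0.551, -0.001], [-0.002, -0.001, -1.0]]
wrist_force: [-0.1, 0.8, 0.0]
width: 85.5
```

```bash
python3 - <<'E'
from h import *
f,c=shot('wrist','w17');s=r.get_state();print(s['clock'],s['ee_pos'],s['tool_rot'].round(3),s['width'])
print('tcp drop px',proj(c,[s['ee_pos'][0],s['ee_pos'][1],30]))
E
```

```text
33.1 [506.32348054 -43.51758585 149.01407361] [[ 0.552  0.834  0.   ]
 [ 0.834 -0.552 -0.001]
 [-0.001  0.001 -1.   ]] 85.4752409286243
tcp drop px [[279.33853947 208.54842432]]
```

View pics/w17.png

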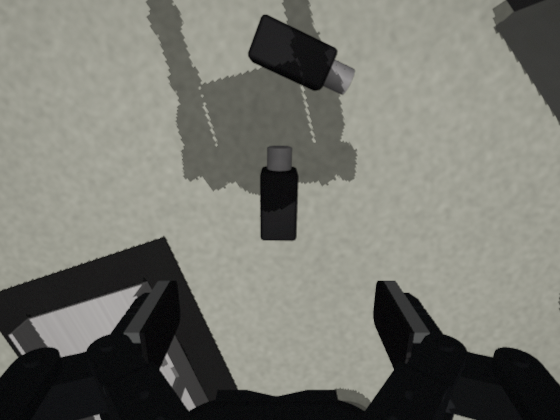

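>>> {"method": "carry_out", "body": {
  "travel": [
    [0, 0, -0.05],
    [0, 0, -0.1],
    [0, 0, -0.13],
    [0, 0, -0.146],
    [0, 0, -0.146]
  ],
  "dr": [
    [0, 0, 0],
    [0, 0, 0],
    [0, 0, 0],
    [0, 0, 0],
    [0, 0, 0]
  ]
}}

```text
clock: 33.6
ee_pos: [506.7, -41.1, 1.7]
tool_rot: [[0.549, 0.836, -0.002], [0.836, -0.549, 0.0], [-0.001, -0.002, -1.0]]
wrist_force: [0.0, -0.6, 0.3]
width: 85.2
```

>>> {"method": "carry_out", "body": {
  "travel": [
    [0, 0, 0],
    [0, 0, 0],
    [0, 0, 0],
    [0, 0, 0],
    [0, 0, 0.0],
    [0, 0, 0.0],
    [0, 0, 0.04],
    [0, 0, 0.09],
    [0, 0, 0.14],
    [0, 0, 0.18]
  ],
  "dr": [
    [0, 0, 0],
    [0, 0, 0],
    [0, 0, 0],
    [0, 0, 0],
    [0, 0, 0],
    [0, 0, 0],
    [0, 0, 0],
    [0, 0, 0],
    [0, 0, 0],
    [0, 0, 0]
  ],
  "hand": 0
}}

```text
clock: 34.6
ee_pos: [507.1, -42.4, 185.5]
tool_rot: [[0.549, 0.836, 0.002], [0.836, -0.549, -0.002], [-0.0, 0.002, -1.0]]
wrist_force: [0.8, 0.4, -1.6]
width: 28.9
```

>>> {"method": "carry_out", "body": {
  "travel": [
    [0.006, 0.03, 0],
    [0.014, 0.065, 0],
    [0.023, 0.105, 0],
    [0.032, 0.145, 0],
    [0.041, 0.185, 0],
    [0.05, 0.225, 0],
    [0.06, 0.265, 0],
    [0.07, 0.305, 0],
    [0.078, 0.335, 0],
    [0.08, 0.345, -0.02]
  ],
  "dr": [
    [0, 0, 0.08],
    [0, 0, 0.16],
    [0, 0, 0.24],
    [0, 0, 0.32],
    [0, 0, 0.4],
    [0, 0, 0.48],
    [0, 0, 0.56],
    [0, 0, 0.64],
    [0, 0, 0.72],
    [0, 0, 0.76]
  ]
}}

```text
clock: 35.6
ee_pos: [588.7, 306.4, 165.2]
tool_rot: [[-0.183, 0.983, 0.006], [0.983, 0.183, 0.002], [0.001, 0.007, -1.0]]
wrist_force: [-0.5, 0.3, -0.0]
width: 29.1
```

>>> {"method": "carry_out", "body": {
  "travel": [
    [0, 0, -0.03],
    [0, 0, -0.07],
    [0, 0, -0.1],
    [0, 0, -0.1],
    [0, 0, -0.1]
  ],
  "dr": [
    [0, 0, 0],
    [0, 0, 0],
    [0, 0, 0],
    [0, 0, 0],
    [0, 0, 0]
  ]
}}

```text
clock: 36.1
ee_pos: [586.6, 302.7, 62.5]
tool_rot: [[-0.178, 0.984, -0.001], [0.984, 0.178, -0.001], [-0.001, -0.001, -1.0]]
wrist_force: [0.4, 0.4, 0.9]
width: 29.1
```

>>> {"method": "carry_out", "body": {
  "travel": [
    [0, 0, 0],
    [0, 0, 0],
    [0, 0, 0],
    [0, 0, 0],
    [0, 0, 0.03],
    [0, 0, 0.08],
    [0, 0, 0.12]
  ],
  "dr": [
    [0, 0, 0],
    [0, 0, 0],
    [0, 0, 0],
    [0, 0, 0],
    [0, 0, 0],
    [0, 0, 0],
    [0, 0, 0]
  ],
  "hand": 0.6
}}

```text
clock: 36.8
ee_pos: [586.9, 302.8, 184.7]
tool_rot: [[-0.178, 0.984, 0.001], [0.984, 0.178, -0.001], [-0.001, 0.001, -1.0]]
wrist_force: [1.1, 0.1, 0.8]
width: 51.3
```

```bash
python3 - <<'E'
from h import *
f,c=shot('wrist','w18');s=r.get_state();print(s['clock'],s['ee_pos'],s['tool_rot'].round(3),s['width'])
g,c=shot('top','t18');crop(g,90,130,450,310,2.2,'pics/t18c.png')
fitpart(c,g,(277,287))
E
```

```text
36.85 [590.81756101 304.13904106 193.72432212] [[-0.178  0.984  0.014]
 [ 0.984  0.178  0.003]
 [ 0.001  0.014 -1.   ]] 51.10202143083393
  [408.959  23.268  -2.569] err 66.7 area 232.0 stubpx [157 153 141]
  [424.96   32.497   0.608] err 66.2 area 232.0 stubpx [147 140 141]
```

View pics/w18.png

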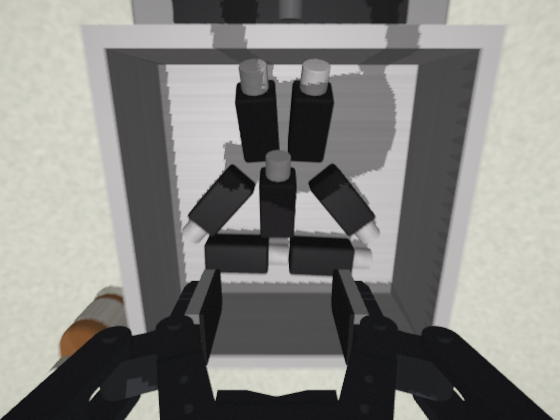

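>>> {"method": "carry_out", "body": {
  "travel": [
    [-0.016, -0.026, 0],
    [-0.036, -0.058, 0],
    [-0.056, -0.091, 0],
    [-0.076, -0.124, 0],
    [-0.096, -0.157, 0],
    [-0.116, -0.19, 0],
    [-0.136, -0.222, 0],
    [-0.156, -0.254, -0.01],
    [-0.169, -0.275, -0.035],
    [-0.169, -0.275, -0.035]
  ],
  "dr": [
    [0, 0, 0.05],
    [0, 0, 0.1],
    [0, 0, 0.15],
    [0, 0, 0.2],
    [0, 0, 0.25],
    [0, 0, 0.3],
    [0, 0, 0.35],
    [0, 0, 0.4],
    [0, 0, 0.43],
    [0, 0, 0.43]
  ],
  "hand": 1
}}

```text
clock: 37.9
ee_pos: [414.0, 26.6, 143.9]
tool_rot: [[-0.57, 0.822, -0.006], [0.822, 0.57, -0.0], [0.004, -0.005, -1.0]]
wrist_force: [0.5, -1.1, 0.2]
width: 85.2
```

```bash
python3 - <<'E'
from h import *
f,c=shot('wrist','w19');s=r.get_state();print(s['clock'],s['ee_pos'],s['tool_rot'].round(3),s['joint_positions'].round(2))
print('tcp drop px',proj(c,[s['ee_pos'][0],s['ee_pos'][1],30]))
E
```

```text
37.95 [415.915451    27.38279791 145.72075885] [[-0.57   0.822 -0.003]
 [ 0.822  0.57   0.   ]
 [ 0.002 -0.002 -1.   ]] [-0.23 -0.18  2.11 -0.    1.22 -2.4 ]
tcp drop px [[276.31939762 213.20878558]]
```

View pics/w19.png

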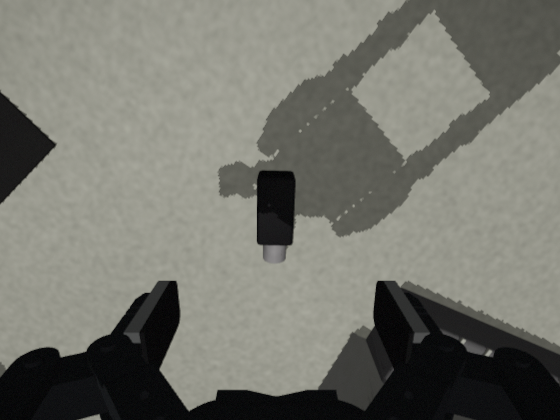

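>>> {"method": "carry_out", "body": {
  "travel": [
    [0, 0, -0.05],
    [0, 0, -0.1],
    [0, 0, -0.13],
    [0, 0, -0.145],
    [0, 0, -0.145]
  ],
  "dr": [
    [0, 0, 0],
    [0, 0, 0],
    [0, 0, 0],
    [0, 0, 0],
    [0, 0, 0]
  ]
}}

```text
clock: 38.45
ee_pos: [416.6, 28.8, 0.7]
tool_rot: [[-0.573, 0.82, -0.003], [0.82, 0.573, 0.0], [0.002, -0.003, -1.0]]
wrist_force: [-0.9, 0.6, 0.3]
width: 85.1
```

>>> {"method": "carry_out", "body": {
  "travel": [
    [0, 0, 0],
    [0, 0, 0],
    [0, 0, 0],
    [0, 0, 0],
    [0, 0, 0.0],
    [0, 0, 0.0],
    [0, 0, 0.04],
    [0, 0, 0.09],
    [0, 0, 0.14],
    [0, 0, 0.19]
  ],
  "dr": [
    [0, 0, 0],
    [0, 0, 0],
    [0, 0, 0],
    [0, 0, 0],
    [0, 0, 0],
    [0, 0, 0],
    [0, 0, 0],
    [0, 0, 0],
    [0, 0, 0],
    [0, 0, 0]
  ],
  "hand": 0
}}

```text
clock: 39.45
ee_pos: [417.1, 27.9, 194.3]
tool_rot: [[-0.572, 0.82, 0.001], [0.82, 0.572, -0.001], [-0.001, 0.0, -1.0]]
wrist_force: [1.9, 0.2, -0.6]
width: 29.4
```

>>> {"method": "carry_out", "body": {
  "travel": [
    [0.014, 0.03, 0],
    [0.03, 0.065, 0],
    [0.046, 0.1, 0],
    [0.06, 0.135, 0],
    [0.076, 0.17, 0],
    [0.092, 0.205, 0],
    [0.107, 0.24, 0],
    [0.12, 0.271, 0],
    [0.12, 0.271, -0.03],
    [0.12, 0.271, -0.06]
  ],
  "dr": [
    [0, 0, -0.05],
    [0, 0, -0.1],
    [0, 0, -0.15],
    [0, 0, -0.2],
    [0, 0, -0.25],
    [0, 0, -0.3],
    [0, 0, -0.37],
    [0, 0, -0.43],
    [0, 0, -0.43],
    [0, 0, -0.43]
  ]
}}

```text
clock: 40.45
ee_pos: [538.5, 300.0, 132.4]
tool_rot: [[-0.18, 0.984, 0.003], [0.984, 0.18, -0.0], [-0.001, 0.002, -1.0]]
wrist_force: [-0.0, -0.2, -0.8]
width: 29.2
```

>>> {"method": "carry_out", "body": {
  "travel": [
    [0, 0, -0.03],
    [0, 0, -0.05],
    [0, 0, -0.055],
    [0, 0, -0.055]
  ],
  "dr": [
    [0, 0, 0],
    [0, 0, 0],
    [0, 0, 0],
    [0, 0, 0]
  ]
}}

```text
clock: 40.85
ee_pos: [537.2, 298.6, 76.9]
tool_rot: [[-0.178, 0.984, -0.001], [0.984, 0.178, -0.001], [-0.001, -0.002, -1.0]]
wrist_force: [0.7, 0.0, -0.2]
width: 29.1
```

>>> {"method": "carry_out", "body": {
  "travel": [
    [0, 0, 0],
    [0, 0, 0],
    [0, 0, 0],
    [0, 0, 0],
    [0, 0, 0.03],
    [0, 0, 0.08],
    [0, 0, 0.12]
  ],
  "dr": [
    [0, 0, 0],
    [0, 0, 0],
    [0, 0, 0],
    [0, 0, 0],
    [0, 0, 0],
    [0, 0, 0],
    [0, 0, 0]
  ],
  "hand": 0.6
}}

```text
clock: 41.55
ee_pos: [537.9, 298.8, 199.7]
tool_rot: [[-0.178, 0.984, 0.001], [0.984, 0.178, -0.001], [-0.001, 0.001, -1.0]]
wrist_force: [0.5, -0.3, 1.3]
width: 51.5
```

```bash
python3 - <<'E'
from h import *
f,c=shot('wrist','w20');s=r.get_state();print(s['clock'],s['ee_pos'],s['tool_rot'].round(3),s['width'])
g,c=shot('top','t20');crop(g,90,130,450,310,2.2,'pics/t20c.png')
E
```

```text
41.6 [541.73376257 300.17701783 208.26398502] [[-0.178  0.984  0.014]
 [ 0.984  0.178  0.003]
 [ 0.001  0.014 -1.   ]] 51.26671361647708
```

View pics/w20.png

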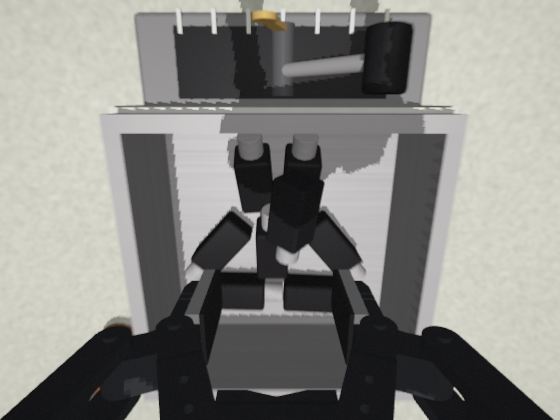

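View pics/t20c.png

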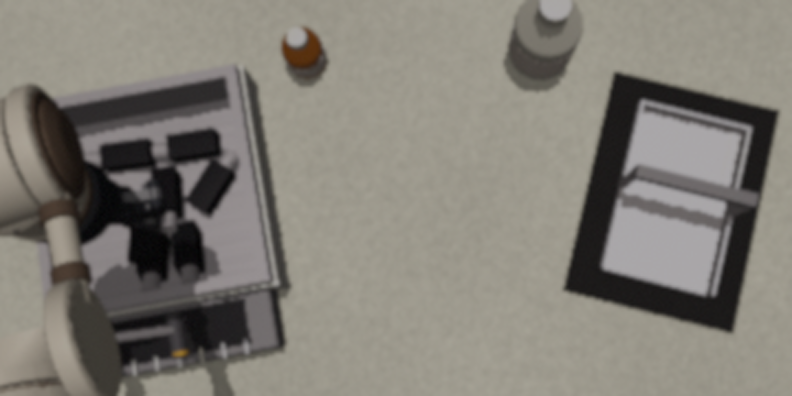

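>>> {"method": "carry_out", "body": {
  "travel": [
    [-0.02, -0.004, 0.01],
    [-0.055, -0.01, 0.02],
    [-0.095, -0.017, 0.02],
    [-0.135, -0.023, 0.02],
    [-0.168, -0.027, 0.02],
    [-0.168, -0.027, 0.015],
    [-0.168, -0.027, 0],
    [-0.168, -0.027, -0.015],
    [-0.168, -0.027, -0.015],
    [-0.168, -0.027, -0.015]
  ],
  "dr": [
    [0, 0, 0],
    [0, 0, 0],
    [0, 0, 0],
    [0.018, -0.098, 0],
    [0.035, -0.197, 0],
    [0.053, -0.295, 0],
    [0.07, -0.394, 0],
    [0.088, -0.492, 0],
    [0.088, -0.492, 0],
    [0.088, -0.492, 0]
  ],
  "hand": 0
}}

```text
clock: 42.65
ee_pos: [369.5, 271.8, 182.5]
tool_rot: [[-0.178, 0.864, 0.47], [0.984, 0.157, 0.083], [-0.002, 0.478, -0.879]]
wrist_force: [0.1, 0.4, 0.8]
width: 0.0
```

```bash
python3 - <<'E'
from h import *
f,c=shot('wrist','w21');s=r.get_state();print(s['clock'],s['ee_pos'],s['tool_rot'].round(3),s['width'])
E
```

```text
42.7 [370.92067169 272.21804123 184.1156854 ] [[-0.177  0.863  0.473]
 [ 0.984  0.156  0.084]
 [-0.001  0.48  -0.877]] 0.1817813692522001
```

View pics/w21.png

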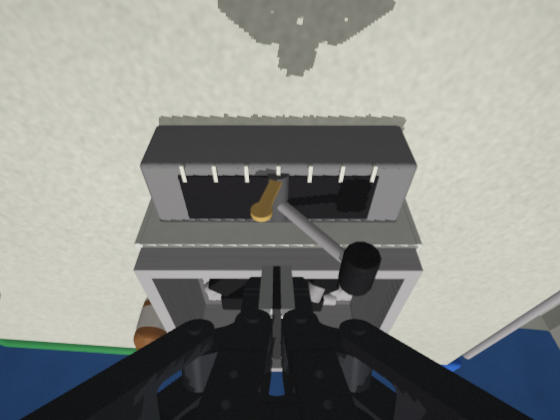

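```bash
python3 - <<'E'
from h import *
f=np.load('pics/w21.npy'); crop(f,135,110,425,310,2.75,'pics/w21c.png')
E
```

```text
(no output)
```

View pics/w21c.png

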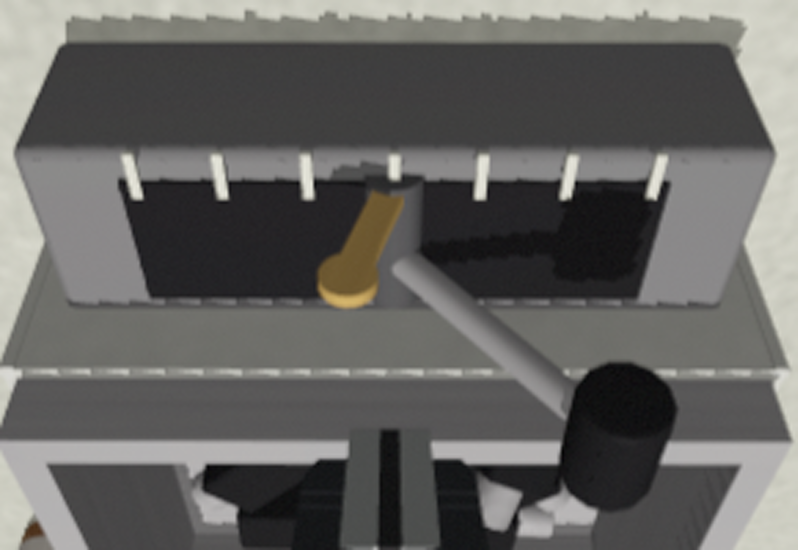

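```bash
cat > pnp.py <<'E'
from h import *
def solve(pts,s=2.75,off=(135,110)):
    m=eyes.camera_model('wrist'); f=210/np.tan(np.radians(m['vfov']/2)); K=np.array([[f,0,m['cx']],[0,f,m['cy']],[0,0,1]])
    X=np.array([p[0] for p in pts],float); U=np.array([p[1] for p in pts],float)/s+off-.5+.5/s
    ok,rv,tv=cv2.solvePnP(X,U,K,None)
    pr=lambda P:cv2.projectPoints(np.atleast_2d(np.array(P,float)),rv,tv,K,None)[0].reshape(-1,2)
    tocrop=lambda u:(u-off+.5-.5/s)*s
    print('resid crop px',(tocrop(pr(X))-np.array([p[1] for p in pts])).round(1).tolist())
    return lambda P:tocrop(pr(P))
def tip(x,q,rad): a=.7-q; return [x,rad*np.sin(a),60+rad*np.cos(a)]
E
python3 - <<'E'
from pnp import *
pr=solve([((-185,-110,60),(18,150)),((-185,110,60),(775,152)),((-185,-110,0),(67,44)),((-185,110,0),(730,44)),
((-120,-120,110),(3,440)),((-120,120,110),(790,440)),((-108,-108,110),(48,465)),((-108,108,110),(740,465))])
print('hinge',pr([[-150,0,60],[-178,0,60]]).round(0).tolist())
for q in (0,.05,.1): print('lever',q,pr([tip(-168,q,90),tip(-150,q,90),tip(-132,q,90)]).round(0).tolist())
for q in (.8,.9,1,1.05,1.1,1.15,1.2,1.3): print('ptr',q,pr([tip(-178,q,45),tip(-182,q,45)]).round(0).tolist())
E
```

```text
resid crop px [[-3.2, 9.5], [3.7, 8.6], [-1.4, 2.8], [-2.5, 3.4], [-5.3, -6.1], [4.7, -3.9], [-0.1, -8.6], [3.8, -6.6]]
hinge [[396.0, 248.0], [396.0, 179.0]]
lever 0 [[628.0, 387.0], [616.0, 429.0], [604.0, 467.0]]
lever 0.05 [[616.0, 396.0], [604.0, 438.0], [593.0, 475.0]]
lever 0.1 [[603.0, 404.0], [591.0, 446.0], [581.0, 484.0]]
ptr 0.8 [[379.0, 289.0], [379.0, 278.0]]
ptr 0.9 [[362.0, 287.0], [361.0, 276.0]]
ptr 1 [[345.0, 284.0], [345.0, 273.0]]
ptr 1.05 [[337.0, 282.0], [337.0, 271.0]]
ptr 1.1 [[329.0, 280.0], [329.0, 269.0]]
ptr 1.15 [[322.0, 277.0], [321.0, 266.0]]
ptr 1.2 [[314.0, 274.0], [313.0, 264.0]]
ptr 1.3 [[301.0, 268.0], [299.0, 257.0]]
```

>>> {"method": "carry_out", "body": {
  "travel": [
    [0, 0, 0.03],
    [0, 0, 0.06],
    [0.01, 0.03, 0.06],
    [0.02, 0.06, 0.06],
    [0.035, 0.09, 0.06],
    [0.046, 0.109, 0.06],
    [0.046, 0.109, 0.06],
    [0.046, 0.109, 0.06]
  ],
  "dr": [
    [0, 0, 0],
    [-0.018, 0.098, 0],
    [-0.035, 0.197, 0],
    [-0.053, 0.295, 0],
    [-0.07, 0.394, 0],
    [-0.088, 0.492, 0],
    [-0.088, 0.492, 0],
    [-0.088, 0.492, 0]
  ]
}}

```text
clock: 43.5
ee_pos: [417.7, 381.2, 242.6]
tool_rot: [[-0.178, 0.984, 0.0], [0.984, 0.178, -0.001], [-0.001, 0.0, -1.0]]
wrist_force: [-1.5, -0.2, 1.2]
width: -0.1
```

```bash
python3 - <<'E'
from h import *
s=r.get_state();print(s['clock'],s['ee_pos'],s['tool_rot'].round(3),s['width'])
f,c=shot('wrist','w22')
P=np.array([581,309.5,.178]);d=s['ee_pos'][:2]-P[:2];a=P[2];print(np.cos(a)*d[0]+np.sin(a)*d[1],-np.sin(a)*d[0]+np.cos(a)*d[1])
E
```

```text
43.5 [417.7205541  381.23463525 242.58122856] [[-0.178  0.984  0.   ]
 [ 0.984  0.178 -0.001]
 [-0.001  0.    -1.   ]] -0.08519879470989442
-147.99815116686113 99.5117209128691
```

View pics/w22.png

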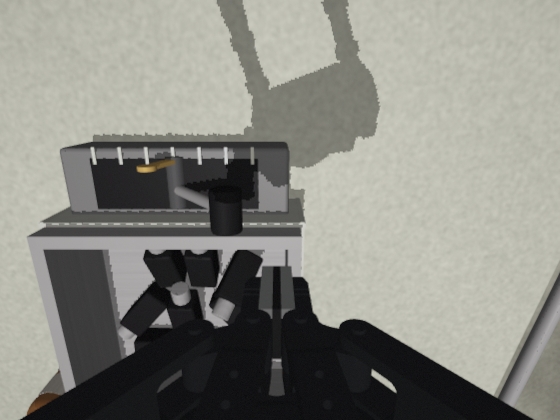

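>>> {"method": "carry_out", "body": {
  "travel": [
    [0, 0, -0.04],
    [0, 0, -0.08],
    [0, 0, -0.11],
    [0, 0, -0.128],
    [0, 0, -0.128]
  ],
  "dr": [
    [0, 0, 0],
    [0, 0, 0],
    [0, 0, 0],
    [0, 0, 0],
    [0, 0, 0]
  ]
}}

```text
clock: 44.05
ee_pos: [413.7, 379.4, 113.0]
tool_rot: [[-0.178, 0.984, -0.003], [0.984, 0.178, -0.003], [-0.002, -0.003, -1.0]]
wrist_force: [-0.0, -0.7, 0.5]
width: 0.3
```

>>> {"method": "carry_out", "body": {
  "travel": [
    [0.002, -0.012, 0],
    [0.004, -0.024, 0],
    [0.006, -0.036, 0],
    [0.009, -0.048, 0],
    [0.011, -0.06, 0],
    [0.013, -0.072, 0],
    [0.015, -0.082, 0],
    [0.016, -0.089, 0],
    [0.016, -0.0915, 0],
    [0.016, -0.0915, 0]
  ],
  "dr": [
    [0, 0, 0],
    [0, 0, 0],
    [0, 0, 0],
    [0, 0, 0],
    [0, 0, 0],
    [0, 0, 0],
    [0, 0, 0],
    [0, 0, 0],
    [0, 0, 0],
    [0, 0, 0]
  ]
}}

```text
clock: 45.05
ee_pos: [434.1, 288.9, 117.0]
tool_rot: [[-0.178, 0.984, 0.006], [0.984, 0.178, 0.0], [-0.001, 0.006, -1.0]]
wrist_force: [2.1, -0.2, 7.3]
width: 0.1
```

>>> {"method": "carry_out", "body": {
  "travel": [
    [-0.003, 0.015, 0],
    [-0.007, 0.04, 0.01],
    [-0.007, 0.04, 0.05],
    [-0.007, 0.04, 0.1],
    [-0.03, -0.01, 0.11],
    [-0.07, -0.02, 0.11],
    [-0.07, -0.02, 0.11]
  ],
  "dr": [
    [0, 0, 0],
    [0, 0, 0],
    [0, 0, 0],
    [0, 0, 0],
    [0, 0, 0],
    [0, 0, 0],
    [0, 0, 0]
  ]
}}

```text
clock: 45.75
ee_pos: [356.3, 267.6, 222.6]
tool_rot: [[-0.178, 0.984, -0.005], [0.984, 0.178, -0.003], [-0.002, -0.006, -1.0]]
wrist_force: [-0.2, -0.2, -0.8]
width: -0.0
```

```bash
python3 - <<'E'
from h import *
s=r.get_state();print(s['clock'],s['ee_pos'],s['tool_rot'].round(3),s['width'])
E
```

```text
45.75 [356.28736424 267.56722157 222.61142446] [[-0.178  0.984 -0.005]
 [ 0.984  0.178 -0.003]
 [-0.002 -0.006 -1.   ]] -0.02054027778229667
```

>>> {"method": "carry_out", "body": {
  "travel": [
    [0.003, 0.001, 0],
    [0.006, 0.002, -0.01],
    [0.01, 0.004, -0.025],
    [0.014, 0.005, -0.038],
    [0.014, 0.005, -0.04],
    [0.014, 0.005, -0.04],
    [0.014, 0.005, -0.04]
  ],
  "dr": [
    [0.018, -0.098, 0],
    [0.035, -0.197, 0],
    [0.053, -0.295, 0],
    [0.07, -0.394, 0],
    [0.088, -0.492, 0],
    [0.088, -0.492, 0],
    [0.088, -0.492, 0]
  ]
}}

```text
clock: 46.45
ee_pos: [375.5, 274.6, 184.6]
tool_rot: [[-0.178, 0.864, 0.47], [0.984, 0.157, 0.084], [-0.002, 0.478, -0.878]]
wrist_force: [-0.1, 0.1, 0.4]
width: 0.0
```

```bash
python3 - <<'E'
from h import *
f,c=shot('wrist','w23');s=r.get_state();print(s['clock'],s['ee_pos'],s['tool_rot'].round(3),s['width'])
crop(f,135,110,425,310,2.75,'pics/w23c.png')
E
```

```text
46.5 [376.43638498 274.73108968 185.52925299] [[-0.178  0.864  0.472]
 [ 0.984  0.157  0.084]
 [-0.001  0.479 -0.878]] -0.15435657976102135
```

View pics/w23c.png

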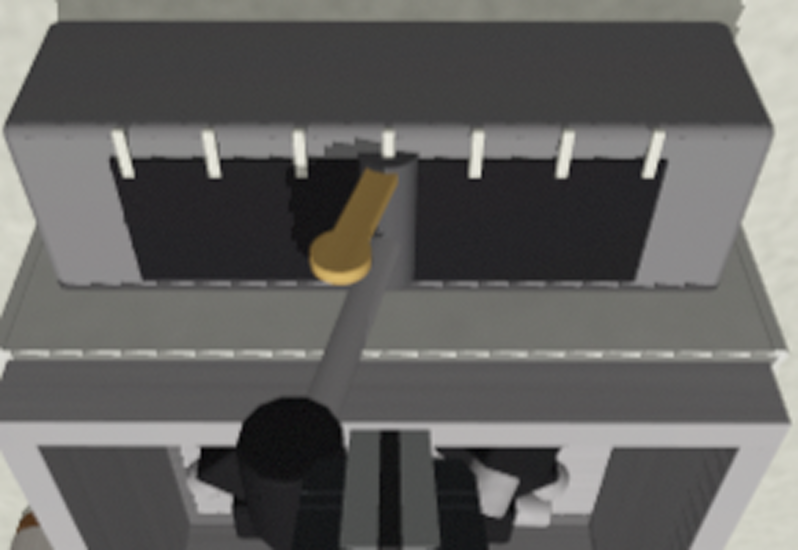

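```bash
python3 - <<'E'
from pnp import *
pr=solve([((-185,-110,60),(6,128)),((-185,110,60),(773,130)),((-185,-110,0),(54,24)),((-185,110,0),(729,24)),
((-120,-120,110),(-8,422)),((-120,120,110),(791,422)),((-108,-108,110),(37,447)),((-108,108,110),(739,447))])
print('hinge',pr([[-150,0,60],[-178,0,60]]).round(0).tolist())
for q in (.8,.9,1,1.1,1.2): print(q,'lever',pr([tip(-168,q,90),tip(-132,q,90),tip(-150,q,10),tip(-150,q,70)]).round(0).tolist(),'ptr',pr([tip(-178,q,45),tip(-182,q,45)]).round(0).tolist())
E
```

```text
resid crop px [[-3.6, 9.5], [4.8, 8.0], [1.2, 1.9], [-3.1, 2.0], [-6.0, -5.3], [2.9, -3.9], [0.3, -7.1], [3.4, -5.8]]
hinge [[390.0, 229.0], [390.0, 157.0]]
0.8 lever [[349.0, 434.0], [354.0, 515.0], [386.0, 251.0], [362.0, 411.0]] ptr [[371.0, 267.0], [371.0, 255.0]]
0.9 lever [[311.0, 429.0], [320.0, 510.0], [383.0, 251.0], [335.0, 407.0]] ptr [[354.0, 265.0], [354.0, 254.0]]
1 lever [[274.0, 421.0], [287.0, 503.0], [380.0, 250.0], [310.0, 402.0]] ptr [[337.0, 262.0], [337.0, 250.0]]
1.1 lever [[240.0, 411.0], [256.0, 492.0], [377.0, 249.0], [285.0, 395.0]] ptr [[321.0, 257.0], [320.0, 246.0]]
1.2 lever [[208.0, 397.0], [227.0, 479.0], [374.0, 248.0], [263.0, 385.0]] ptr [[306.0, 252.0], [305.0, 241.0]]
```

>>> {"method": "carry_out", "body": {
  "travel": [
    [0, 0, 0.03],
    [-0.01, 0, 0.07],
    [-0.02, 0, 0.11],
    [-0.03, 0, 0.12],
    [-0.03, 0, 0.12],
    [-0.03, 0, 0.12],
    [-0.03, 0, 0.12]
  ],
  "dr": [
    [0, 0, 0],
    [-0.018, 0.098, 0],
    [-0.035, 0.197, 0],
    [-0.053, 0.295, 0],
    [-0.07, 0.394, 0],
    [-0.088, 0.492, 0],
    [-0.088, 0.492, 0]
  ]
}}

```text
clock: 47.2
ee_pos: [348.5, 274.5, 305.2]
tool_rot: [[-0.176, 0.984, -0.001], [0.984, 0.176, -0.001], [-0.001, -0.001, -1.0]]
wrist_force: [-0.7, -0.4, -0.2]
width: 0.3
```

```bash
python3 - <<'E'
from h import *
f,c=shot('scene','s24');g,c=shot('top','t24');s=r.get_state();print(s['clock'],s['ee_pos'],s['wrist_force'],s['joint_vel'].round(3))
a=cv2.resize(f[60:360,100:420],(400,375));b=cv2.resize(g[90:320,80:460],(400,242));
cv2.imwrite('pics/x24.png',np.vstack([a,b])[:,:,::-1])
k=lambda a:np.array(a)
E
```

```text
47.3 [346.76623661 274.3964131  304.76523244] [ 0.33000337  0.22828571 -0.41242398] [ 0.014 -0.04   0.035 -0.004 -0.005  0.001]
```

View pics/x24.png

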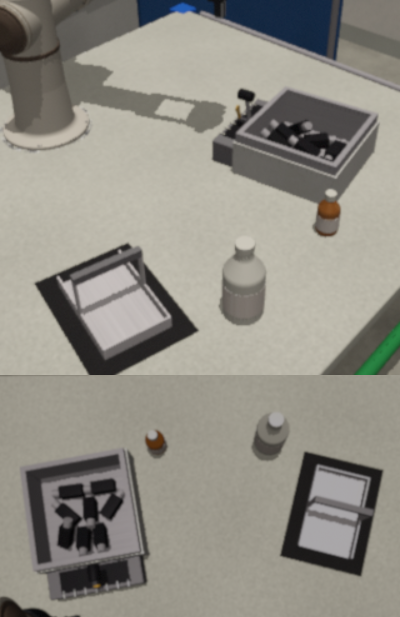

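```bash
python3 - <<'E'
from station import workorder
print(workorder.job_done())
E
```

```text
the job is handed in; nothing more can be done
None
```

I finished every step and handed the job in at about 47 s. The system gives no verdict, so what follows rests on my own camera and force checks.

- **Lever off:** I pushed the lever left until it met its stop, which I felt as a force rise to 36 N. Later close-ups read about 0.0 rad.
- **Tray load:** I carried the tray over by its bar and tipped it to about 0.9 rad over the tank. All four of its pieces slid in.
- **Tray return:** I set the tray back level on the mat, close to its middle, and released it.
- **Trolley pieces:** I picked up the four pieces lying on the trolley and put them in the tank. The last views show all eight pieces inside the tank, one of them resting on top of others but below the rim.
- **Lever to pointer:** In the close-up the lever reads 0.93–0.96 rad and the pointer 0.95–0.99 rad. That puts them about 0.02–0.03 rad apart, against a limit of 0.1.
- **Bottles and arm:** In the pictures both bottles stand where they started. The arm was well clear of everything at hand-in.

Two readings did not agree perfectly. The cleaner's position differed by about 4 mm between the top and wrist cameras, and the camera fit behind the lever angles left about 3 pixels of error. As the pointer was pushed into line I also saw a brief 7 N upward force at the wrist. I did not find the cause, and nothing looked disturbed afterwards.

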